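# Shim the sagging balance slab with pry bar and catch

## Task

The stone slab under the lab balance sags at its front: grip the pry bar, push its tip under the slab's front edge across the fulcrum roller, lever the edge up, swing the pressed-down bar sideways so the catch holds it down, and let go of it. Only then pull the thick shim out of its spring clip and slide it flat under the raised front foot; then take the bar out from the catch, let the slab down gently so the foot stands on the shim, and lay the bar flat on the bench. Move the slab with the bar only, never by hand, leave the two thin shims in their clips and do not disturb the bottles and the beaker.

Things in the scene. Friction and masses are not known exactly. Their poses are not given: they have to be found in the camera images.
- station: Fixed grey base plate, 20 mm thick, on the bench; carries slab, fulcrum, catch. Origin at bench level below the middle of the slab's front edge; +x from the front edge to the slab's rear, z up. Plate covers x -150 to 270, y -140 to 140 mm. Bar side: y = -65; foot side: y = +65 mm. Catch post: x -142 to -118, y -123 to -107, 45 mm above the plate.
- slab (a joint): Tilt (rad) of the stone slab (240 wide, 260 long, 32 thick, about 5.6 kg with the low balance on it, which is 75 mm or more behind the front edge, top 147 mm above the bench) about its rear pivot 240 mm behind the front edge. 0 = as it stands, front sagging; grows as the front rises 2.4 mm per 0.01; 0.036 = level, as the thick shim gives. Lifting takes 27 N at the edge, 10 N at the bar's handle.
- edge (a point): Point on the slab's lower front edge where the bar goes under it (station y = -65 mm), 19 mm above the plate at the start. Moves with the slab.
- foot (a point): Centre of the underside of the slab's only front foot: black rubber cylinder 22 mm across, 20 tall, 20 mm behind the front edge at station y = +65 mm. Moves with the slab. It stands on the plate at the start and is raised about 12 mm when the bar is in the catch.
- fulcrum (a point): Top middle of the fixed fulcrum roller (16 mm across, 60 long along station y, on a block), 27 mm above the plate, 50 mm in front of edge. The bar's blade lies across it along station x, and pivots on it when swung sideways.
- catch (a point): Tip of the catch: lower edge of a fixed lip (24 mm in station x, 9 thick), underside 35.6 mm above the plate, 80 mm in front of the fulcrum and 16 mm to its -y side; it reaches 26 mm on to -y to its post and is open towards +y. Blade pressed below it (handle 0.045 rad below level) and swung 0.26 rad to -y about the fulcrum, then eased up (0.02 rad handle-up), it stays held, slab joint near 0.057.
- bar: Loose pry bar, 0.45 kg, flat on the bench. Origin on the underside below the handle's middle, +x to the tip, z up. Black handle 120 long (x -60 to 60), 18 wide, 28 high; flush with its underside a steel blade 20 wide, 7 thick, on to the tip at x = 230 mm. Goes in handle-up by about 0.38 rad, with 15 to 20 mm of tip beyond the slab's edge.
- strip: Fixed clip strip 100 x 196 x 6 mm, origin at the centre of its underside. Three clips at y = -60, 0, 60 mm; in each a shim lies flat, 6 mm above the bench, tongue to +x. Each clip has two sprung jaws (tops 24 mm above the bench) whose round noses overhang the tongue's sides by 1 mm; a straight pull up of some 5 to 15 N takes the shim out.
- shim_thick: The shim to use, in any clip: steel tongue 75 x 34 mm, 8 mm thick, with an upright fin 24 long, 10 thick (y), top 54 mm above the underside, centred at x = -25.5 mm. Origin at the centre of the underside, +x to the tongue's free end, z up. 0.2 kg. Goes in tongue first, fin outside the slab's edge; foot to stand at about x = 14, y = 0 mm on it.
- shim_thin1: Thin shim, tongue 75 x 34 mm but only 3 mm thick, its fin smaller: 16 long, top 36 mm above the underside; stays in its clip.
- shim_thin2: Second thin shim, as the first; stays in its clip.
- amber_bottle: Bystander: amber bottle 68 mm across, 130 tall, origin under its centre.
- clear_bottle: Bystander: clear bottle 68 mm across, 150 tall, origin under its centre.
- beaker: Bystander: glass beaker 64 mm across, 85 tall, origin under its centre.
Not all that is in view belongs to the job. Leave any green look-alike of the shim_thick alone.

How it is judged:
By the outcome, as a careful person would: the job done as asked, in the order asked, and still so for the second after the job is handed in, with the robot touching nothing.
It also fails if it takes over 72 s, if anything falls off the work surface, if the arm or the gripper's body presses on something with over 40 N, if the wrist force passes 120 N, or if a joint passes its speed limit or range.

## Robot

A 6-joint arm with a two-finger parallel gripper is mounted at the origin on the work surface. World frame = base frame: x ahead of the robot, y to its left, z up, the work surface at z = 0. Lengths are in m, angles in degrees, forces in N, time in s.
With the tool pointing down it reaches from about 0.25 to 0.725 m from the base axis. Payload 9.7 kg.
Tool frame: the origin (TCP) lies at the very end of the fingers, on their centre line; the grasp point (between the pads) lies 19 mm behind it; y points along the fingers, x is the direction in which the jaws open and shut, and the axes are right-handed (so a half turn about y gives the same grasp; the last joint's range is limited). The gripper opens to 85 mm and grips with 20 to 120 N. Pads are 22 mm wide; open, the fingers measure 114 mm over their backs; the gripper's body (76 mm by 85 mm) begins 54 mm behind the grasp point. The pads swing forward as they close: fully open they stand 13 mm farther back than shut.
Start: joints at [-71.62, 4.979, 10.078, 95.1, 0, 90], TCP at [0.173, -0.522, 0.231] pointing down, gripper open.
Joint ranges: [-179.16, 179.16], [-48.56, 103.87], [-65.8, 70.77], [-126.05, 130.52], [-82.76, 87.17], [-180, 180]. Speed limits (degrees/s): [127.2, 127.2, 147.25, 180, 180, 180].

## Interface

Orientations are given as [roll, pitch, yaw] about the fixed x, y, z axes, in that order (R = Rz(yaw) Ry(pitch) Rx(roll)).
In Python, from workcell import bot gives the robot as it stands.
- The arm moves only by the shell command python3 -m jog 'ROWS' [FORCE]. ROWS is JSON, a list of rows, each a list of 7 numbers: the closure, from 0 (fully open) to 1 (shut), then the shift along the world's x, y, z in units of 25 mm (1.0 is 25 mm), then the turn, a rotation vector about the world's x, y, z in units of 5 degrees (1.0 is 5 degrees). A call has 1 to 5 rows; each row is the pose to reach, as a shift and turn from the pose commanded when the call began; what a row does not reach only later rows make up. A row lasts 1/10 s, in which the tool goes at most 50 mm and 8.59 degrees, less where a joint would pass 70% of its speed; a pose out of reach is approached as far as the arm can. A call with a gripper value outside its range is refused whole. The fingers move at their own pace and stop on an object; FORCE is the grip in N (left out, the last holds). Time passes only in rows, so rows that repeat a pose let the fingers close. It gives the time, the measured TCP pose, the force and the opening at its end, in the units of the state.
- bot.get_obs(): the state, without advancing time (a new reading comes with each control period).
- bot.camera(name): name is "scene" or "top" or "wrist"; returns (picture, depth): 384x512x3 uint8, red, green, blue; 384x512 float32, m along the optical axis (not along the pixel's ray), 0 where there is no reading.
- bot.camera_model(name): a dict with "fx", "fy", "cx", "cy" (pixels), "k1" (the pictures are not rectified: a ray, as slopes to the right and down, at radius r is drawn at 1 + k1 r^2 times it, then the intrinsics apply), "rvec" (rotation vector, rad) and "tvec" (3), from world to camera coordinates, as OpenCV has them; the wrist camera has in their place "tool_from_camera" (4x4, takes a point from camera to tool coordinates, whose origin is the TCP and whose axes are the tool frame's). Camera axes: x right, y down, z forward; pixel columns grow to the right and rows downward; lengths in m; the calibration is good to about 2 mm. A picture is of the moment at which its call begins: read the wrist's pose just before it. camera_model takes no time and is no camera call.
- bot.job_done(): hands the job in, once; it reports no verdict.
Trained networks look in the newest picture that a camera, given by its name, has taken for a name from the list of things; names that differ only in an ending like _2 or _b are one class to them, and where a whole thing is asked for, a point or a joint stands for the part that bears it (a point fixed in the world has none). Each returns a list of dicts, best first, with "conf" (0 to 1); they miss things now and then, are a little off and sometimes report something else, mostly with a low value. They report only what shows in the picture. A call takes as long as a camera call. They do not tell look-alikes from the thing itself.
- bot.regions_of(camera, label): "pixels" (384x512 bool, what is visible of it) and "point" ([row, column] in pixels, amid what is visible of it).
The state is a dict: "time": time; "q": joint angles; "qd": joint speeds; "joint_efforts": joint torques, N m; "ee_pos": TCP position; "tcp_rot": TCP orientation; "wrist_force": force on the tool from outside, world axes, zero at the start; "torque": the same for the moment, N m; "opening": finger opening in m.
Only numpy, scipy, OpenCV 4.12 (cv2) and the standard library are available. Lean on these libraries where they do the work, as an engineer would, in place of code of your own. Each camera call takes 0.05 s, during which the arm holds its last target. There are 200 camera calls.

## Working session

There is one attempt and no reset: what is moved stays moved. The work goes in short steps, Python scripts to look and compute and a shell command to move; the robot and the scene stay as the last step left them, time stands still between calls to the robot, and variables do not carry over. Pictures are saved under pics/ and viewed, about 8 in all and at most 12, crops included, and the job is handed in when it is done.

```bash
ls; mkdir -p pics; cat > h.py <<'E'
import numpy as np, cv2, json
from workcell import bot
from scipy.spatial.transform import Rotation as R
def T_cam(name):
    m=bot.camera_model(name)
    if 'rvec' in m:
        Rm=cv2.Rodrigues(np.array(m['rvec'],float))[0]; T=np.eye(4); T[:3,:3]=Rm.T; T[:3,3]=-Rm.T@np.array(m['tvec'],float).ravel(); return m,T
    o=bot.get_obs(); W=np.eye(4); W[:3,:3]=R.from_euler('xyz',o['tcp_rot'],degrees=True).as_matrix(); W[:3,3]=o['ee_pos']
    return m,W@np.array(m['tool_from_camera'])
def cloud(name):
    m,T=T_cam(name); pic,d=bot.camera(name)
    v,u=np.mgrid[0:384,0:512]
    K=np.array([[m['fx'],0,m['cx']],[0,m['fy'],m['cy']],[0,0,1]])
    xy=cv2.undistortPoints(np.stack([u,v],-1).reshape(-1,1,2).astype(float),K,np.array([m['k1'],0,0,0,0.])).reshape(384,512,2)
    P=np.concatenate([xy,np.ones((384,512,1))],-1)*d[...,None]
    P=P@T[:3,:3].T+T[:3,3]; P[d==0]=np.nan
    return pic,P
def save(n,pic,crop=None,s=1):
    if crop: pic=pic[crop[0]:crop[1],crop[2]:crop[3]]
    cv2.imwrite('pics/'+n,cv2.resize(pic[...,::-1],None,fx=s,fy=s,interpolation=cv2.INTER_CUBIC))
E
python3 - <<'E'
from h import *
o=bot.get_obs(); print({k:np.round(v,3) for k,v in o.items()})
out=[]
for c in ['scene','top']:
    pic,P=cloud(c); out.append(pic); np.savez(f'/tmp/{c}.npz',pic=pic,P=P)
    for l in ['station','slab','bar','strip','shim_thick','shim_thin1','amber_bottle','clear_bottle','beaker','foot']:
        for r in bot.regions_of(c,l)[:4]:
            if r['conf']<.2: continue
            px=r['pixels']; Q=P[px]; print(c,l,round(r['conf'],2),np.round(r['point']),px.sum(),np.round(np.nanmedian(Q,0),3),'zmax',np.round(np.nanpercentile(Q[:,2],98),3))
save('a.png',np.vstack(out),s=0.78)
E
```

```text
pics
{'time': np.float64(0.0), 'q': array([-7.1621e+01,  5.0110e+00,  1.0035e+01,  9.5099e+01,  1.0000e-03,
        9.0000e+01]), 'qd': array([ 0.122, -0.076,  0.008,  0.011, -0.046,  0.055]), 'joint_efforts': array([-1.0000e-03, -5.2039e+01,  4.6481e+01,  1.6000e-02, -0.0000e+00,
        0.0000e+00]), 'ee_pos': array([ 0.173, -0.522,  0.231]), 'tcp_rot': array([-8.9999e+01,  7.5000e-02, -7.1621e+01]), 'wrist_force': array([-0.138, -0.795,  0.209]), 'torque': array([ 0.041,  0.045, -0.012]), 'opening': np.float64(0.086)}
scene station 0.85 [162. 330.] 7263 [0.488 0.236 0.052] zmax 0.144
scene slab 0.81 [139. 327.] 3764 [0.422 0.245 0.079] zmax 0.146
scene slab 0.32 [236. 216.] 206 [ 0.601 -0.247  0.008] zmax 0.041
scene bar 0.73 [184. 200.] 352 [ 0.387 -0.226  0.009] zmax 0.031
scene strip 0.89 [241. 212.] 1067 [ 0.619 -0.26   0.006] zmax 0.025
scene shim_thick 0.83 [232. 271.] 225 [ 0.651 -0.073  0.008] zmax 0.054
scene shim_thick 0.76 [283. 219.] 356 [ 0.759 -0.291  0.008] zmax 0.055
scene shim_thick 0.7 [232. 233.] 248 [ 0.6   -0.191  0.014] zmax 0.059
scene shim_thin1 0.7 [236. 2
[... 834 characters left out ...]
.287  0.008] zmax 0.055
top shim_thin1 0.71 [180. 317.] 293 [ 0.6   -0.246  0.009] zmax 0.043
top shim_thin1 0.55 [182. 341.] 365 [ 0.6   -0.308  0.009] zmax 0.042
top amber_bottle 0.89 [119. 291.] 743 [ 0.743 -0.152  0.088] zmax 0.131
top clear_bottle 0.74 [171. 406.] 918 [ 0.595 -0.471  0.098] zmax 0.151
top clear_bottle 0.43 [270. 311.] 888 [ 0.359 -0.223  0.009] zmax 0.03
top beaker 0.94 [241. 389.] 642 [ 0.431 -0.431  0.054] zmax 0.086
top beaker 0.67 [240. 129.] 17423 [0.429 0.243 0.073] zmax 0.145
top beaker 0.66 [265. 114.] 10763 [0.372 0.254 0.082] zmax 0.146
top foot 0.95 [262. 117.] 10383 [0.371 0.254 0.084] zmax 0.146
top foot 0.38 [235. 124.] 17246 [0.43  0.243 0.073] zmax 0.145
```

View pics/a.png

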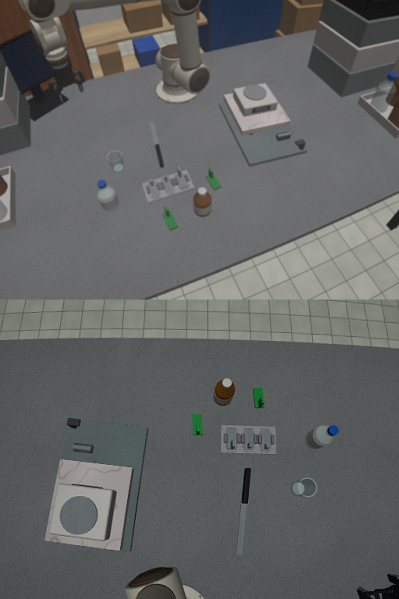

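```bash
python3 - <<'E'
from h import *
t=np.load('/tmp/top.npz'); pic=t['pic'];P=t['P']
save('b.png',pic,(90,360,10,370),2.2)
E
```

```text
(no output)
```

View pics/b.png

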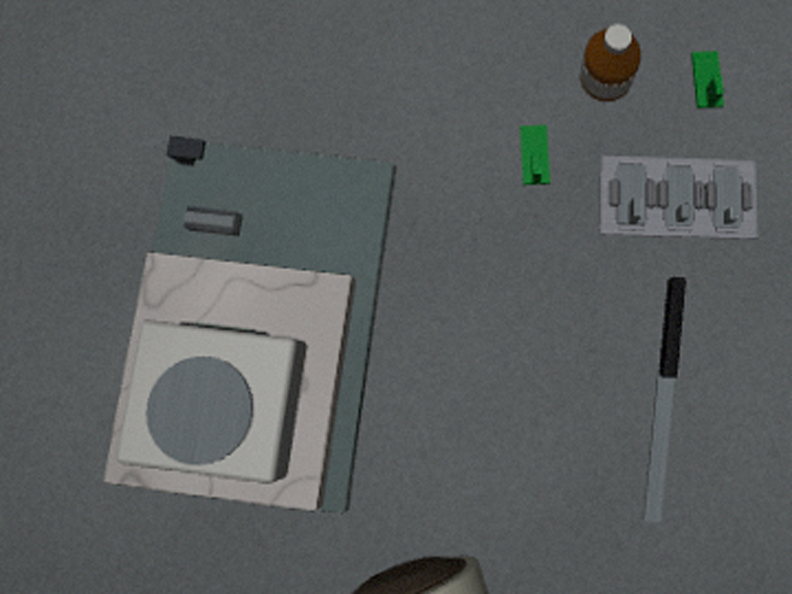

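The pictures show the station at left in the top view, with the slab's front facing world +x. The bar lies at about crop px (668,400) with its tip towards the robot.

Candidates for the thick shim, in crop px:
- Clip shims at (630,195), (680,195) and (727,195). The left one has the tall, long fin, with its top at z≈60 mm.
- Green look-alikes at (535,155) and (708,80). I leave these alone.

I choose the left clip shim. Next I measure its pose.

```bash
python3 - <<'E'
from h import *
t=np.load('/tmp/top.npz'); P=t['P'].reshape(-1,3); s=np.load('/tmp/scene.npz')['P'].reshape(-1,3)
def sel(P,lo,hi): 
    m=np.all((P>lo)&(P<hi),1); return P[m]
def rect(Q,n):
    c,wh,a=cv2.minAreaRect((Q[:,:2]*1000).astype(np.float32)); print(n,len(Q),'c',np.round(c,1),'wh',np.round(wh,1),'ang',round(a,2),'z',np.round(np.percentile(Q[:,2],[2,50,98])*1000,1)); return cv2.boxPoints((c,wh,a))
for n,A in (('top',t['P']),('scene',np.load('/tmp/scene.npz')['P'])):
    P=A.reshape(-1,3); print(n)
    print('bench',np.round(np.nanmedian(sel(P,[.3,-.15,-.02],[.5,-.05,.02])[:,2])*1000,1))
    rect(sel(P,[.1,.05,.062],[.7,.5,.08]),'slabtop')
    rect(sel(P,[.1,.03,.013],[.75,.5,.027]),'plate')
    print(np.round(rect(sel(P,[.1,.03,.013],[.75,.5,.2]),'all'),0).tolist())
    rect(sel(P,[.48,.2,.035],[.6,.4,.051]),'roller')
    rect(sel(P,[.56,.2,.05],[.7,.5,.08]),'catchtop')
    rect(sel(P,[.2,-.3,.005],[.53,-.15,.04]),'bar'); rect(sel(P,[.2,-.3,.02],[.53,-.15,.04]),'handle'); rect(sel(P,[.2,-.3,.004],[.37,-.15,.012]),'blade')
    rect(sel(P,[.53,-.4,.004],[.7,-.12,.03]),'strip')
    rect(sel(P,[.5,-.23,.035],[.65,-.15,.07]),'fin'); rect(sel(P,[.5,-.4,.03],[.65,-.21,.07]),'thinfins')
E
```

```text
top
bench 0.1
slabtop 4451 c [444.7 267.2] wh [242.9 401.9] ang 84.38 z [64.9 73.9 79.7]
plate 6136 c [444.3 266.5] wh [281.8 421.2] ang 84.18 z [16.9 20.5 23.9]
all 17449 c [395.8 213.7] wh [376.2 523.2] ang 88.64 z [ 17.8  73.8 148.1]
[[130.0, 32.0], [653.0, 19.0], [662.0, 396.0], [139.0, 408.0]]
roller 243 c [560.3 320.9] wh [62.1 26.9] ang 83.95 z [39.  44.5 49.7]
catchtop 163 c [609.4 352.6] wh [42.  90.9] ang 83.2 z [56.1 64.9 68.3]
bar 843 c [ 354.9 -233. ] wh [120.3 286.1] ang 89.52 z [ 5.2  9.3 30.5]
handle 327 c [ 438.6 -233.6] wh [ 18.9 119.6] ang 83.6 z [23.1 27.7 31. ]
blade 504 c [ 281.5 -225.2] wh [174.3 136.1] ang 12.35 z [ 4.1  7.1 10.7]
strip 2332 c [ 617.7 -258.8] wh [166.7 269.5] ang 1.27 z [ 4.3  8.6 25.6]
fin 54 c [ 577.8 -186.4] wh [ 9.9 24.2] ang 89.04 z [36.1 59.5 62.2]
thinfins 56 c [ 576.2 -276.7] wh [70.5 15.1] ang 87.15 z [31.9 41.2 44.6]
scene
bench -0.5
slabtop 1625 c [447.1 266. ] wh [246.6 406. ] ang 84.34 z [63.5 72.7 79.2]
plate 3033 c [385.4 231.6] wh [602.1 310.9] ang 6.71 z [14.4 19.3 24.2]
all 7405 c [388.  214.8] wh [375.7 560.9] ang 89.04 z [ 15.3  66.7 168.4]
[[104.0, 32.0], [665.0, 22.0], [672.0, 398.0], [111.0, 407.0]]
roller 200 c [538.9 287.5] wh [177.1  71.5] ang 84.01 z [35.6 43.9 50.5]
catchtop 94 c [611.3 337.9] wh [108.9  44.8] ang 14.44 z [50.3 63.4 68. ]
bar 286 c [ 363.  -231.3] wh [321.7 116.9] ang 0.27 z [ 5.1 21.1 31.1]
handle 144 c [ 441.4 -233.9] wh [ 17.8 121.9] ang 83.49 z [21.5 26.9 31.4]
blade 154 c [ 283.5 -219.4] wh [139.7 160.1] ang 88.93 z [ 4.2  6.2 10.4]
strip 1337 c [ 615.3 -261.4] wh [162.5 275.7] ang 2.4 z [ 4.2  8.7 25.3]
fin 39 c [ 579.5 -190.2] wh [10.2 28.8] ang 86.36 z [37.1 55.1 61.8]
thinfins 39 c [ 579.3 -277.5] wh [70.5 17.3] ang 87.13 z [30.9 39.7 46. ]
```

```bash
cat >> h.py <<'E'
ST=np.array([.5040,.2604]); SY=174.18
def Rz(a): return R.from_euler('z',a,degrees=True)
def st(x,y,z):  # station mm -> world m
    v=Rz(SY).apply([x/1e3,y/1e3,0]); return np.array([ST[0]+v[0],ST[1]+v[1],z/1e3])
TILT=25.
GR=(25.,0.,6.)  # TCP in bar frame, mm
def bar_R(yaw,up): # up: handle-up rad ; bar x points to tip
    return Rz(yaw)*R.from_euler('y',np.degrees(up),degrees=True)
def tool_bar(org,yaw,up):  # org world m of bar origin
    B=bar_R(yaw,up); p=np.array(org)+B.apply(np.array(GR)/1e3)
    # tool at bar identity: x=ey, y=-z tilted by TILT about ey
    base=Rz(90)*R.from_euler('x',-90,degrees=True)
    return p,B*R.from_euler('y',TILT,degrees=True)*base
def lever(up,swing=0,beyond=17,lift=0.):
    """bar pose with underside on the roller (top 47mm, r 8); beyond = tip past edge at level, handle up, swing rad to catch side"""
    f=st(-50,-65,39); B=bar_R(SY+np.degrees(swing),up)
    org=f+B.apply([-(163-(beyond-17))/1e3,0,.008+lift/1e3]); return tool_bar(org,SY+np.degrees(swing),up)
def show(p,Rt,ref=None,n=''):
    o=bot.get_obs(); p0,R0=(np.array(o['ee_pos']),R.from_euler('xyz',o['tcp_rot'],degrees=True)) if ref is None else ref
    d=(p-p0)/.025; t=np.degrees((Rt*R0.inv()).as_rotvec())/5
    print(n,'shift',np.round(d,2).tolist(),'turn',np.round(t,2).tolist(),'rows>=',round(max(np.linalg.norm(d)/2,np.linalg.norm(t)*5/8.59),1),'target',np.round(p,3))
E
python3 - <<'E'
from h import *
o=np.array([.440,-.2336,0.09]); p,Rt=tool_bar(o,173.5,0); show(p,Rt)
E
```

```text
shift [9.67, 11.65, -5.41] turn [0.52, -5.01, -4.9] rows>= 8.0 target [ 0.415 -0.231  0.096]
```

```bash
python3 -m jog '[[0.4,2,2.4,-1,0.1,-1,-1],[0.4,4,4.8,-2,0.2,-2,-2],[0.4,6,7.2,-3,0.3,-3,-3],[0.4,8,9.6,-4.2,0.4,-4,-4],[0.4,9.67,11.65,-5.4,0.5,-5,-4.9]]' 80
python3 -m jog '[[0.4,0,0,0,0,0,0]]'
python3 - <<'E'
from h import *
o=np.array([.440,-.2336,0.0]); p,Rt=tool_bar(o,173.5,0); show(p,Rt)
pic,P=cloud('wrist'); save('c.png',pic)
Q=P.reshape(-1,3); Q=Q[(Q[:,2]>.021)&(Q[:,2]<.034)&(abs(Q[:,0]-.44)<.1)&(abs(Q[:,1]+.233)<.035)]
print(len(Q), cv2.minAreaRect((Q[:,:2]*1000).astype(np.float32)))
Q=P.reshape(-1,3); Q=Q[(Q[:,2]>.004)&(Q[:,2]<.012)&(Q[:,0]<.38)&(Q[:,0]>.19)&(abs(Q[:,1]+.22)<.04)]
print(len(Q), cv2.minAreaRect((Q[:,:2]*1000).astype(np.float32)))
E
```

```text
time: 1.6
ee_pos: [0.3258, -0.3389, 0.1508]
tcp_rot: [-64.8, -0.0, -96.7]
wrist_force: [1.3, -0.3, 1.2]
opening: 0.0512
time: 1.7
ee_pos: [0.3236, -0.3329, 0.1443]
tcp_rot: [-65.2, 0.4, -96.6]
wrist_force: [-0.8, -0.0, 0.1]
opening: 0.0515
 shift [3.66, 4.08, -5.53] turn [-0.09, -0.04, 0.01] rows>= 3.9 target [ 0.415 -0.231  0.006]
2163 ((440.03961181640625, -235.20367431640625), (18.74767303466797, 119.50007629394531), 83.81034851074219)
2263 ((296.6928405761719, -217.82229614257812), (21.46687889099121, 169.91632080078125), 83.12034606933594)
```

View pics/c.png

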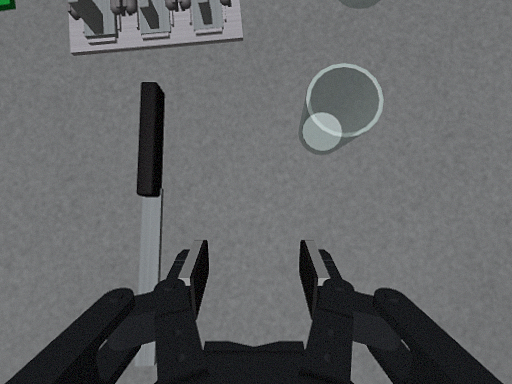

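The wrist view shows the handle at px (150,140) and the blade below it, with the beaker clear at (345,100). The refined bar origin is (440,-235), yaw 173.4.

```bash
python3 -m jog '[[0.4,1.2,1.3,-1,0,0,0],[0.4,2.4,2.6,-2,0,0,0],[0.4,3.66,4.03,-3.2,-0.1,0,0],[0.4,3.66,4.03,-3.2,-0.1,0,0],[0.4,3.66,4.03,-3.2,-0.1,0,0]]'
python3 - <<'E'
from h import *
p,Rt=tool_bar([.440,-.2350,0.0],173.4,0); show(p,Rt)
E
```

```text
time: 2.25
ee_pos: [0.4172, -0.2388, 0.0715]
tcp_rot: [-65.0, -0.6, -96.4]
wrist_force: [0.8, -0.4, 0.6]
opening: 0.0513
 shift [-0.08, 0.27, -2.62] turn [0.12, -0.02, -0.05] rows>= 1.3 target [ 0.415 -0.232  0.006]
```

```bash
python3 -m jog '[[0.4,-0.08,0.27,-1,0.1,0,0],[0.4,-0.08,0.27,-2,0.1,0,0],[0.4,-0.08,0.27,-2.6,0.1,0,0],[0.4,-0.08,0.27,-2.6,0.1,0,0],[0.4,-0.08,0.27,-2.6,0.1,0,0]]'
python3 -m jog '[[1,0,0,0,0,0,0],[1,0,0,0,0,0,0],[1,0,0,0,0,0,0],[1,0,0,0,0,0,0]]' 100
python3 - <<'E'
from h import *
p,Rt=tool_bar([.440,-.2350,0.0],173.4,0); show(p,Rt)
E
```

```text
time: 2.75
ee_pos: [0.4146, -0.2343, 0.0078]
tcp_rot: [-65.0, -0.2, -96.6]
wrist_force: [0.1, 0.4, 0.9]
opening: 0.051
time: 3.15
ee_pos: [0.4151, -0.2332, 0.0078]
tcp_rot: [-64.9, -0.2, -96.5]
wrist_force: [-3.7, -0.1, 5.9]
opening: 0.0161
 shift [0.0, 0.04, -0.07] turn [0.04, 0.01, -0.01] rows>= 0.0 target [ 0.415 -0.232  0.006]
```

```bash
sed -i 's/^GR=.*/GR=(25.,0.,7.8)/' h.py; python3 - <<'E'
from h import *
p,Rt=lever(.38,0,-10,90); show(p,Rt,n='hi')
p,Rt=lever(.38,0,-10,40); show(p,Rt,n='pre')
E
```

```text
hi shift [10.35, 21.67, 7.63] turn [-0.43, -4.32, 0.15] rows>= 12.6 target [0.674 0.308 0.198]
pre shift [11.08, 21.59, 5.77] turn [-0.43, -4.32, 0.15] rows>= 12.5 target [0.692 0.307 0.152]
```

```bash
python3 -m jog '[[1,0,0,1,0,0,0],[1,0.3,0.5,3,0,0,0],[1,1,2,5,0,0,0],[1,2,3.7,6.5,0,-0.5,0],[1,3,5.4,7.6,0,-1,0]]'
python3 -m jog '[[1,0.7,1.7,0,0,-0.7,0],[1,1.5,3.4,0,0,-1.4,0],[1,2.3,5.1,0,-0.1,-2.1,0],[1,3.1,6.8,0,-0.2,-2.8,0],[1,3.9,8.5,0,-0.3,-3.3,0.1]]'
python3 - <<'E'
from h import *
p,Rt=lever(.38,0,-10,90); show(p,Rt,n='hi')
E
```

```text
time: 3.65
ee_pos: [0.4752, -0.1217, 0.1797]
tcp_rot: [-59.9, 0.5, -96.6]
wrist_force: [1.4, 0.1, -4.6]
opening: 0.0158
time: 4.15
ee_pos: [0.551, -0.02, 0.1761]
tcp_rot: [-43.5, -0.5, -92.2]
wrist_force: [1.2, -0.4, -4.8]
opening: 0.0161
hi shift [4.91, 13.14, 0.89] turn [0.09, -0.06, -0.73] rows>= 7.0 target [0.674 0.308 0.198]
```

```bash
python3 -m jog '[[1,0.7,1.7,0.4,0,0,-0.3],[1,1.4,3.4,0.9,0,0,-0.7],[1,2.1,5.1,0.9,0.1,0,-0.7],[1,2.8,6.8,0.9,0.1,0,-0.7],[1,3.3,8.5,0.9,0.1,0,-0.7]]'
python3 - <<'E'
from h import *
p,Rt=lever(.38,0,-10,90); show(p,Rt,n='hi')
E
```

```text
time: 4.65
ee_pos: [0.6105, -0.0051, 0.1979]
tcp_rot: [-43.5, -1.8, -91.1]
wrist_force: [1.1, 0.6, -4.4]
opening: 0.0158
hi shift [2.53, 12.54, 0.02] turn [0.36, -0.07, -0.94] rows>= 6.4 target [0.674 0.308 0.198]
```

```bash
python3 -c "
from h import *
o=bot.get_obs();print(np.round(o['q'],1),np.round(o['qd'],1))"
python3 -m jog '[[1,0,2,0,0,0,0],[1,0,4,0,0,0,0],[1,0,6,0,0,0,0]]'
python3 -c "
from h import *
o=bot.get_obs();print(np.round(o['q'],1),np.round(o['qd'],1))"
```

```text
[  0.7 -31.6 -38.3  36.8  -2.6 179.9] [ 1.3 14.5  8.4 -6.2 -1.1  0.1]
time: 4.95
ee_pos: [0.6173, 0.0469, 0.198]
tcp_rot: [-43.3, -3.6, -87.0]
wrist_force: [0.2, 0.3, -3.4]
opening: 0.0157
[  6.7 -30.2 -37.6  36.   -5.1 179.9] [ 9.   5.7  3.3 -3.1 -4.3 -0.1]
```

Joint 6 has reached its 180° limit, so this grasp needs the half-turn version. I set the bar flat on the free bench nearby and regrip it.

```bash
python3 - <<'E'
from h import *
p,Rt=tool_bar([.525,.03,.03],184,0); show(p,Rt)
E
```

```text
shift [-4.69, -0.75, -6.41] turn [0.44, 4.37, 0.06] rows>= 4.0 target [0.5   0.028 0.038]
```

```bash
python3 -m jog '[[1,-1.2,-0.2,-1,0.1,1.2,0],[1,-2.4,-0.4,-2.5,0.2,2.4,0],[1,-3.6,-0.6,-4,0.3,3.6,0.1],[1,-4.7,-0.75,-5.4,0.4,4.4,0.1],[1,-4.7,-0.75,-6.4,0.4,4.4,0.1]]'
python3 -m jog '[[1,0,0,0,0,0,0],[1,0,0,0,0,0,0],[1,0,0,0,0,0,0]]'
python3 - <<'E'
from h import *
p,Rt=tool_bar([.525,.03,.001],184,0); show(p,Rt); o=bot.get_obs(); print(o['ee_pos'],o['tcp_rot'],np.round(o['q'],1))
E
```

```text
time: 5.45
ee_pos: [0.4983, 0.0265, 0.0369]
tcp_rot: [-65.3, -0.1, -85.9]
wrist_force: [0.9, -0.1, -4.3]
opening: 0.0162
time: 5.75
ee_pos: [0.5013, 0.0273, 0.041]
tcp_rot: [-64.9, -0.1, -85.8]
wrist_force: [-0.7, -0.2, -4.1]
opening: 0.0159
 shift [-0.05, 0.04, -1.29] turn [0.03, 0.03, -0.03] rows>= 0.6 target [0.5   0.028 0.009]
[0.50126256 0.02732001 0.04101821] [-64.87921721  -0.14340896 -85.84996691] [  2.9 -26.8 -42.5  49.2   0.4 178.8]
```

```bash
python3 -m jog '[[1,0,0,-0.7,0,0,0],[1,0,0,-1.3,0,0,0],[1,0,0,-1.3,0,0,0],[0.4,0,0,-1.3,0,0,0],[0.4,0,0,-1.3,0,0,0]]'
python3 -m jog '[[0.4,0,0,0,0,0,0],[0.4,0,0,1,0,0,0],[0.4,-0.3,0,3,0,0,0],[0.4,-0.3,0,3.5,0,0,0]]'
python3 -m jog '[[0.4,0,0,0,-0.72,-0.05,1.54],[0.4,0,0,0,-1.43,-0.1,3.08],[0.4,0,0,0,-2.15,-0.15,4.62],[0.4,0,0,0,-2.86,-0.2,6.16],[0.4,0,0,0,-3.58,-0.25,7.7]]'
python3 -m jog '[[0.4,0,0,0,-0.72,-0.05,1.54],[0.4,0,0,0,-1.43,-0.1,3.08],[0.4,0,0,0,-2.15,-0.15,4.62],[0.4,0,0,0,-2.86,-0.2,6.16],[0.4,0,0,0,-3.58,-0.25,7.7]]'
python3 -m jog '[[0.4,0,0,0,-0.72,-0.05,1.54],[0.4,0,0,0,-1.43,-0.1,3.08],[0.4,0,0,0,-2.15,-0.15,4.62],[0.4,0,0,0,-2.86,-0.2,6.16],[0.4,0,0,0,-3.58,-0.25,7.7]]'
python3 -m jog '[[0.4,0,0,0,-0.72,-0.05,1.54],[0.4,0,0,0,-1.43,-0.1,3.08],[0.4,0,0,0,-2.15,-0.15,4.62],[0.4,0,0,0,-2.86,-0.2,6.16],[0.4,0,0,0,-3.58,-0.25,7.7]]'
sed -i "s/    base=Rz(90)/    base=Rz(-90)/; s/R.from_euler('x',-90,degrees=True)$/R.from_euler('x',-90,degrees=True)/" h.py
python3 - <<'E'
from h import *
p,Rt=tool_bar([.525,.03,.06],184,0); show(p,Rt); print(np.round(bot.get_obs()['q'],1))
pic,P=cloud('wrist'); 
def f(n,zl,zh):
    Q=P.reshape(-1,3); Q=Q[(Q[:,2]>zl)&(Q[:,2]<zh)&(Q[:,0]>.27)&(Q[:,0]<.62)&(abs(Q[:,1]-.03)<.04)]
    if len(Q)>5: print(n,len(Q), cv2.minAreaRect((Q[:,:2]*1000).astype(np.float32)))
f('h',.021,.034); f('b',.004,.012)
pic,P=cloud('top'); f('h',.021,.034); f('b',.004,.012)
E
```

```text
time: 6.25
ee_pos: [0.5013, 0.0274, 0.0085]
tcp_rot: [-64.9, -0.1, -85.8]
wrist_force: [0.3, 0.0, -0.9]
opening: 0.0443
time: 6.65
ee_pos: [0.4944, 0.0274, 0.1002]
tcp_rot: [-64.6, -0.1, -85.9]
wrist_force: [0.2, 0.7, 0.4]
opening: 0.0513
time: 7.15
ee_pos: [0.4928, 0.0273, 0.0945]
tcp_rot: [-71.2, -16.8, -45.8]
wrist_force: [-0.4, -0.6, -0.0]
opening: 0.0512
time: 7.65
ee_pos: [0.4928, 0.0273, 0.0944]
tcp_rot: [-88.0, -25.0, -1.0]
wrist_force: [0.2, -0.1, 0.5]
opening: 0.0515
time: 8.15
ee_pos: [0.4928, 0.0273, 0.0944]
tcp_rot: [-106.1, -19.6, 44.8]
wrist_force: [0.5, 1.3, -0.5]
opening: 0.0512
time: 8.65
ee_pos: [0.4928, 0.0273, 0.0944]
tcp_rot: [-114.8, -4.1, 85.4]
wrist_force: [-0.6, -0.3, 0.8]
opening: 0.0515
 shift [0.29, 0.04, -1.07] turn [-0.82, -0.04, 1.73] rows>= 1.1 target [0.5   0.028 0.068]
[  2.9 -29.5 -38.2  56.2   0.5   8.5]
h 2429 ((525.447998046875, 29.312551498413086), (119.53085327148438, 18.12306785583496), 4.274338722229004)
b 4505 ((483.125, 26.10763168334961), (197.12789916992188, 20.312780380249023), 4.362098693847656)
h 244 ((536.4736328125, 31.658668518066406), (95.15216827392578, 18.324819564819336), 4.483907699584961)
b 22 ((556.185302734375, 30.916412353515625), (72.92784881591797, 121.21206665039062), 77.91327667236328)
```

```bash
sed -i 's/^GR=.*/GR=(30.,0.,7.8)/' h.py; python3 - <<'E'
from h import *
p,Rt=tool_bar([.5254,.0293,.0],184.3,0); show(p,Rt)
E
```

```text
shift [0.11, -0.01, -3.46] turn [-0.83, -0.04, 1.83] rows>= 1.7 target [0.495 0.027 0.008]
```

```bash
python3 -m jog '[[0.4,0.05,0,0,-0.8,0,1.8],[0.4,0.1,0,-1.3,-0.8,0,1.8],[0.4,0.1,0,-2.6,-0.8,0,1.8],[0.4,0.1,0,-3.46,-0.8,0,1.8],[0.4,0.1,0,-3.46,-0.8,0,1.8]]'
python3 -m jog '[[0.4,0,0,0,0,0,0],[1,0,0,0,0,0,0],[1,0,0,0,0,0,0],[1,0,0,0,0,0,0],[1,0,0,0,0,0,0]]' 110
python3 - <<'E'
from h import *
p,Rt=tool_bar([.5254,.0293,.0],184.3,0); show(p,Rt,n='now')
o=bot.get_obs(); print(np.round(o['q'],1))
p,Rt=lever(.38,0,-10,90); show(p,Rt,n='hi')
E
```

```text
time: 9.25
ee_pos: [0.4928, 0.0272, 0.004]
tcp_rot: [-114.5, -0.3, 93.8]
wrist_force: [-0.1, -0.2, 0.1]
opening: 0.0514
time: 9.75
ee_pos: [0.4961, 0.0272, 0.0094]
tcp_rot: [-114.9, -0.2, 94.0]
wrist_force: [-3.8, -1.4, 6.7]
opening: 0.0159
now shift [-0.02, -0.01, -0.06] turn [-0.04, -0.02, 0.06] rows>= 0.0 target [0.495 0.027 0.008]
[  2.7 -26.2 -45.6  45.7   0.7  -1.1]
hi shift [6.92, 11.27, 7.49] turn [-0.11, -4.38, -1.95] rows>= 7.6 target [0.669 0.309 0.197]
```

```bash
sed -i 's/^GR=.*/GR=(29.,0.,9.2)/' h.py
python3 -m jog '[[1,0,0,1.5,0,0,0],[1,0.7,0,3,0,-0.3,0],[1,2,0.3,5,0,-0.8,-0.2],[1,3.5,0.9,6.5,0,-1.5,-0.5],[1,5,1.6,7.5,0,-2.4,-0.8]]'
python3 -m jog '[[1,1,1.2,0,0,-1,-0.4],[1,1.6,3,0,0,-1.8,-0.7],[1,1.8,4.8,0,-0.1,-2,-1],[1,1.8,6.5,0,-0.1,-2,-1.1],[1,1.8,8,0,-0.1,-2,-1.1]]'
python3 - <<'E'
from h import *
o=bot.get_obs(); print(np.round(o['q'],1))
p,Rt=lever(.38,0,-10,90); show(p,Rt,n='hi')
E
```

```text
time: 10.25
ee_pos: [0.6118, 0.0629, 0.191]
tcp_rot: [-127.0, 0.2, 89.9]
wrist_force: [1.2, 0.3, -5.6]
opening: 0.0159
time: 10.75
ee_pos: [0.6542, 0.2652, 0.1864]
tcp_rot: [-136.7, 0.3, 84.5]
wrist_force: [0.7, -1.1, -4.3]
opening: 0.0157
[ 32.5 -10.2 -23.1  37.4 -26.8  28.1]
hi shift [0.61, 1.75, 0.47] turn [0.05, -0.03, -0.07] rows>= 1.0 target [0.67  0.309 0.198]
```

```bash
python3 -m jog '[[1,0.6,1.75,0.4,0,0,0],[1,0.6,1.75,0.4,0,0,0],[1,0.6,1.75,0.4,0,0,0],[1,0.6,1.75,0.4,0,0,0]]'
python3 - <<'E'
from h import *
o=bot.get_obs(); print(np.round(o['q'],1))
p,Rt=lever(.38,0,-10,90); show(p,Rt,n='hi')
pic,P=cloud('wrist'); np.savez('/tmp/w.npz',pic=pic,P=P); save('d.png',pic)
Q=P.reshape(-1,3)
S=Rz(-SY).apply(np.c_[Q[:,:2]-ST,Q[:,2]])*1000
def f(n,lo,hi):
    m=np.all((S>lo)&(S<hi),1); q=S[m]
    if len(q)>5: print(n,len(q),np.round(cv2.minAreaRect(q[:,:2].astype(np.float32))[0],1),[np.round(x,1) for x in cv2.minAreaRect(q[:,:2].astype(np.float32))[1:]],np.round(np.percentile(q,[2,98],0),0).tolist())
f('roller',[-65,-105,38],[-35,-25,49]); f('slabfront',[-20,-120,63],[60,120,80])
f('plate',[-160,-150,14],[-5,150,25]); f('catch',[-150,-130,55],[-105,-70,72])
E
```

```text
time: 11.15
ee_pos: [0.6697, 0.306, 0.1965]
tcp_rot: [-136.7, 0.3, 84.5]
wrist_force: [0.5, -0.7, -5.0]
opening: 0.0161
[ 35.2  -5.1 -17.3  39.2 -28.5  30.4]
hi shift [-0.01, 0.12, 0.07] turn [0.05, -0.03, -0.05] rows>= 0.1 target [0.67  0.309 0.198]
plate 6343 [-139.8   -2. ] [array([ 22. , 276.8]), np.float64(0.5)] [[-149.0, -135.0, 19.0], [-130.0, 126.0, 22.0]]
catch 2563 [-130.3 -102.7] [array([42.4, 25.5]), np.float64(88.4)] [[-142.0, -123.0, 57.0], [-118.0, -83.0, 66.0]]
```

View pics/d.png

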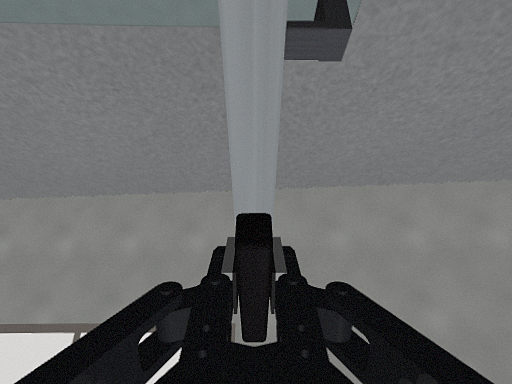

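The wrist view shows the blade straight ahead in the grip at px (255,110) and the catch at (320,40). The catch matches the station frame. I fit the held blade's true pose next.

```bash
python3 - <<'E'
from h import *
w=np.load('/tmp/w.npz'); P=w['P']
p,Rt=lever(.38,0,-10,90)
o=bot.get_obs(); p0=np.array(o['ee_pos']); R0=R.from_euler('xyz',o['tcp_rot'],degrees=True)
# expected bar frame from tool pose
base=Rz(-90)*R.from_euler('x',-90,degrees=True)
B=R0*(R.from_euler('y',TILT,degrees=True)*base).inv(); org=p0-B.apply(np.array(GR)/1e3)
q=B.inv().apply(P.reshape(-1,3)-org)*1000
m=(abs(q[:,1])<30)&(q[:,0]>70)&(q[:,0]<240)&(abs(q[:,2]-7)<15); q=q[m]
for a in range(70,240,20):
    s=q[(q[:,0]>=a)&(q[:,0]<a+20)]
    if len(s): print(a,len(s),'y',np.round(np.percentile(s[:,1],[1,99]),1),'ztop',np.round(np.median(s[:,2]),1))
E
```

```text
70 1470 y [-10.    9.5] ztop 6.6
90 2066 y [-9.9  9.7] ztop 6.5
110 3075 y [-9.9  9.6] ztop 6.4
130 4292 y [-9.8  9.7] ztop 6.3
```

```bash
python3 - <<'E'
from h import *
for b,l in ((-10,10),(-10,1.2),(17,1.2)):
    p,Rt=lever(.38,0,b,l); show(p,Rt,n=(b,l))
E
```

```text
(-10, 10) shift [1.17, 0.01, -2.92] turn [0.05, -0.02, -0.05] rows>= 1.6 target [0.699 0.306 0.124]
(-10, 1.2) shift [1.3, -0.0, -3.24] turn [0.05, -0.02, -0.05] rows>= 1.7 target [0.702 0.306 0.116]
(17, 1.2) shift [0.3, 0.1, -3.65] turn [0.05, -0.02, -0.05] rows>= 1.8 target [0.677 0.308 0.106]
```

```bash
python3 -m jog '[[1,0.4,0,-1,0,0,0],[1,0.8,0,-2,0,0,0],[1,1.17,0,-2.9,0,0,0],[1,1.17,0,-2.9,0,0,0],[1,1.17,0,-2.9,0,0,0]]'
python3 -m jog '[[1,0,0,0,0,0,0]]'
python3 - <<'E'
from h import *
o=bot.get_obs(); print(np.round(o['q'],1))
for b,l in ((-10,10),(-10,1.2),(0,1.2),(17,1.2)):
    p,Rt=lever(.38,0,b,l); show(p,Rt,n=(b,l))
pic,P=cloud('scene'); save('e.png',pic,(90,230,260,420),4.5)
E
```

```text
time: 11.7
ee_pos: [0.6993, 0.3055, 0.1254]
tcp_rot: [-136.7, 0.2, 84.4]
wrist_force: [-0.0, -0.1, -3.5]
opening: 0.0156
time: 11.8
ee_pos: [0.6996, 0.3064, 0.127]
tcp_rot: [-136.8, 0.2, 84.4]
wrist_force: [-0.7, 0.0, -3.0]
opening: 0.0156
[ 33.6   0.1 -20.3  30.1 -27.5  29. ]
(-10, 10) shift [-0.02, -0.02, -0.12] turn [0.03, 0.01, -0.05] rows>= 0.1 target [0.699 0.306 0.124]
(-10, 1.2) shift [0.11, -0.04, -0.45] turn [0.03, 0.01, -0.05] rows>= 0.2 target [0.702 0.306 0.116]
(0, 1.2) shift [-0.26, 0.0, -0.6] turn [0.03, 0.01, -0.05] rows>= 0.3 target [0.693 0.306 0.112]
(17, 1.2) shift [-0.89, 0.07, -0.85] turn [0.03, 0.01, -0.05] rows>= 0.6 target [0.677 0.308 0.106]
```

View pics/e.png

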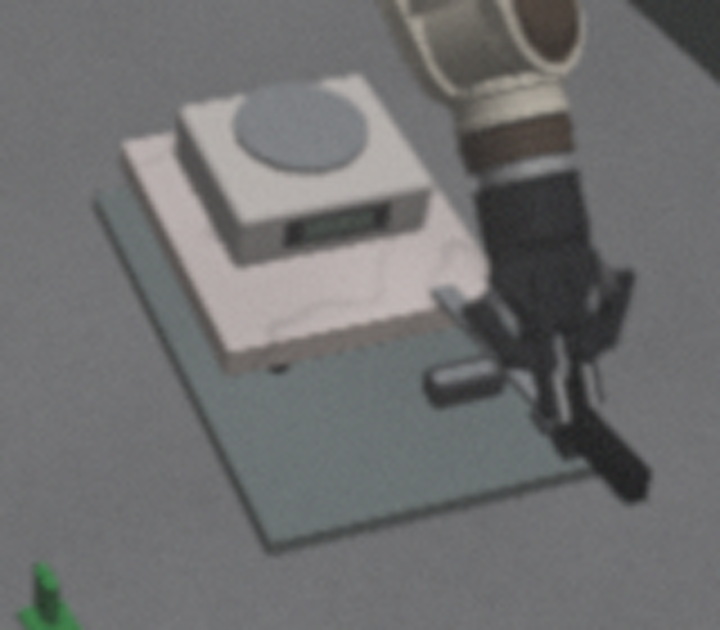

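```bash
cat >> h.py <<'E'
def proj(c,X):
    m=bot.camera_model(c); K=np.array([[m['fx'],0,m['cx']],[0,m['fy'],m['cy']],[0,0,1]])
    return cv2.projectPoints(np.array(X,float).reshape(-1,1,3),np.array(m['rvec'],float),np.array(m['tvec'],float),K,np.array([m['k1'],0,0,0,0.]))[0].reshape(-1,2)
def barpose():
    o=bot.get_obs(); p0=np.array(o['ee_pos']); R0=R.from_euler('xyz',o['tcp_rot'],degrees=True)
    base=Rz(-90)*R.from_euler('x',-90,degrees=True)
    B=R0*(R.from_euler('y',TILT,degrees=True)*base).inv(); return p0-B.apply(np.array(GR)/1e3),B
def tost(X): X=np.atleast_2d(X); return Rz(-SY).apply(np.c_[X[:,:2]-ST,X[:,2]])*1000
E
python3 - <<'E'
from h import *
org,B=barpose(); tips=org+B.apply(np.array([[230,-10,7],[230,10,7],[230,0,0],[60,0,28],[-60,0,28]])/1e3)
print('tips st',np.round(tost(tips),1).tolist())
f=lambda c:np.round((proj(c,np.vstack([tips,[st(0,-120,71),st(0,-65,71),st(0,-65,39),st(0,120,71),st(-50,-65,47)]]))-[260,90])*4.5).tolist()
print(f('scene'))
E
```

```text
tips st [[-4.1, -74.8, 50.2], [-4.2, -54.8, 50.3], [-6.8, -64.8, 43.7], [-154.2, -65.7, 133.0], [-265.6, -66.3, 177.6]]
[[452.0, 320.0], [429.0, 325.0], [440.0, 331.0], [551.0, 378.0], [645.0, 445.0], [505.0, 287.0], [443.0, 300.0], [436.0, 329.0], [226.0, 347.0], [465.0, 364.0]]
```

The scene crop shows the blade tip at px (445,292) resting on the slab's top edge, where I predicted (440,322). My descent swept the tip onto the slab and the bar pitched in the grip. I back off and re-measure the bar in hand.

```bash
python3 -m jog '[[1,0.2,0,0.6,0,0,0],[1,0.8,0,0.8,0,0,0],[1,1.4,0,0.8,0,0,0],[1,1.4,0,0.8,0,0,0]]'
python3 - <<'E'
from h import *
org,B=barpose(); pic,P=cloud('wrist'); q=B.inv().apply(P.reshape(-1,3)-org)*1000
m=(abs(q[:,1])<14)&(q[:,0]>65)&(q[:,0]<240)&(q[:,2]<60)&(q[:,2]>-20); q=q[m]
for a in range(70,240,15):
    s=q[(q[:,0]>=a)&(q[:,0]<a+15)]
    if len(s): print(a,len(s),'y',np.round(np.percentile(s[:,1],[1,99]),1),'ztop',np.round(np.percentile(s[:,2],[10,50,90]),1),np.round(np.median(s[:,0]),1))
print(bot.get_obs()['wrist_force'], np.round(bot.get_obs()['q'],1))
E
```

```text
time: 12.25
ee_pos: [0.7363, 0.3066, 0.1467]
tcp_rot: [-136.8, 0.2, 84.4]
wrist_force: [0.0, -0.6, -4.4]
opening: 0.0153
70 915 y [-10.1   9.5] ztop [12.  13.2 14.3] 78.0
85 1236 y [-10.1   9.4] ztop [14.7 15.9 17. ] 93.1
100 1772 y [-10.2   9.4] ztop [17.4 18.6 19.8] 108.1
115 2662 y [-10.2   9.3] ztop [20.1 21.3 22.4] 123.4
130 4166 y [-10.3   9.2] ztop [22.6 24.  25.3] 138.5
145 2475 y [-10.3   9.1] ztop [24.8 25.8 26.8] 148.2
[ 0.54533609  1.52976394 -4.7839815 ] [ 31.8   3.4 -14.9  31.6 -26.3  27.5]
```

```bash
sed -i 's/^GR=.*/GR=(26.1,0.,10.9)/; s/^TILT=.*/TILT=35.1/' h.py
python3 - <<'E'
from h import *
org,B=barpose(); print('tip now',np.round(tost(org+B.apply([[.23,0,0],[.23,0,.007]])),1).tolist())
f=st(-50,-65,39)
for b,l in ((-22,10),(-16,1.5),(0,1.5),(17,1.5)):
    p,Rt=lever(.38,0,b,l); Bb=bar_R(SY,.38); tip=f+Bb.apply([(50+b+17)/1e3,0,.015+l/1e3]); show(p,Rt,n=(b,l,'toptip st',np.round(tost(tip),1).tolist()))
E
```

```text
tip now [[-28.0, -68.2, 93.6], [-26.5, -68.2, 100.5]]
(-22, 10, 'toptip st', [[1.1, -65.0, 45.5]]) shift [-0.93, -0.08, -0.58] turn [-0.16, -2.02, -0.05] rows>= 1.2 target [0.712 0.305 0.131]
(-16, 1.5, 'toptip st', [[3.5, -65.0, 35.4]]) shift [-1.02, -0.07, -0.98] turn [-0.16, -2.02, -0.05] rows>= 1.2 target [0.71  0.305 0.121]
(0, 1.5, 'toptip st', [[18.3, -65.0, 29.5]]) shift [-1.61, -0.01, -1.22] turn [-0.16, -2.02, -0.05] rows>= 1.2 target [0.695 0.306 0.115]
(17, 1.5, 'toptip st', [[34.1, -65.0, 23.2]]) shift [-2.24, 0.06, -1.47] turn [-0.16, -2.02, -0.05] rows>= 1.3 target [0.679 0.308 0.109]
```

```bash
python3 -m jog '[[1,0,-0.1,0,-0.1,-1,0],[1,0,-0.1,0,-0.16,-2,0],[1,-0.45,-0.1,-0.3,-0.16,-2,0],[1,-0.93,-0.08,-0.58,-0.16,-2,0],[1,-0.93,-0.08,-0.58,-0.16,-2,0]]' 120
python3 - <<'E'
from h import *
org,B=barpose(); print('tip now',np.round(tost(org+B.apply([[.23,0,0],[.23,0,.007]])),1).tolist())
pic,P=cloud('wrist'); q=B.inv().apply(P.reshape(-1,3)-org)*1000
m=(abs(q[:,1])<14)&(q[:,0]>65)&(q[:,0]<240)&(q[:,2]<30)&(q[:,2]>-20); q=q[m]
for a in range(70,240,30):
    s=q[(q[:,0]>=a)&(q[:,0]<a+30)]
    if len(s): print(a,len(s),'y',np.round(np.percentile(s[:,1],[1,99]),1),'ztop',np.round(np.median(s[:,2]),1))
for b,l in ((-22,10),(-16,1.5),(0,1.5),(15,1.5)):
    p,Rt=lever(.38,0,b,l); show(p,Rt,n=(b,l))
E
```

```text
time: 12.8
ee_pos: [0.7093, 0.3048, 0.1287]
tcp_rot: [-146.5, 0.1, 84.5]
wrist_force: [-0.6, -0.4, -5.5]
opening: 0.0157
tip now [[-14.0, -63.7, 44.0], [-11.4, -63.7, 50.5]]
70 2259 y [-10.1   9.5] ztop 6.3
100 4617 y [-10.2   9.3] ztop 6.3
130 6175 y [-10.3   9.2] ztop 6.3
(-22, 10) shift [0.07, -0.02, 0.03] turn [0.01, -0.04, -0.06] rows>= 0.0 target [0.712 0.305 0.131]
(-16, 1.5) shift [-0.03, -0.01, -0.38] turn [0.01, -0.04, -0.06] rows>= 0.2 target [0.71  0.305 0.121]
(0, 1.5) shift [-0.62, 0.05, -0.61] turn [0.01, -0.04, -0.06] rows>= 0.4 target [0.695 0.306 0.115]
(15, 1.5) shift [-1.18, 0.1, -0.84] turn [0.01, -0.04, -0.06] rows>= 0.7 target [0.681 0.308 0.109]
```

```bash
python3 -m jog '[[1,0,0,-0.18,0,0,0],[1,0,0,-0.36,0,0,0],[1,0,0,-0.36,0,0,0]]'
python3 -m jog '[[1,-0.3,0.02,-0.12,0,0,0],[1,-0.6,0.05,-0.23,0,0,0],[1,-0.9,0.08,-0.35,0,0,0],[1,-1.15,0.11,-0.46,0,0,0],[1,-1.15,0.11,-0.46,0,0,0]]'
python3 - <<'E'
from h import *
org,B=barpose(); print('tip now',np.round(tost(org+B.apply([[.23,0,0],[.23,0,.007]])),1).tolist())
p,Rt=lever(.38,0,15,1.5); show(p,Rt)
pic,P=cloud('wrist'); q=B.inv().apply(P.reshape(-1,3)-org)*1000
m=(abs(q[:,1])<14)&(q[:,0]>65)&(q[:,0]<240)&(q[:,2]<30)&(q[:,2]>-20); q=q[m]
for a in range(70,240,30):
    s=q[(q[:,0]>=a)&(q[:,0]<a+30)]
    if len(s): print(a,len(s),'y',np.round(np.percentile(s[:,1],[1,99]),1),'ztop',np.round(np.median(s[:,2]),1))
E
```

```text
time: 13.15
ee_pos: [0.7112, 0.3044, 0.1206]
tcp_rot: [-146.7, 0.1, 84.4]
wrist_force: [0.3, -0.4, -4.6]
opening: 0.0153
time: 13.65
ee_pos: [0.6813, 0.3076, 0.1092]
tcp_rot: [-146.7, 0.1, 84.5]
wrist_force: [0.2, -0.6, -4.2]
opening: 0.0155
tip now [[13.9, -63.8, 23.9], [16.5, -63.8, 30.4]]
 shift [-0.01, 0.0, 0.01] turn [0.02, -0.03, -0.06] rows>= 0.0 target [0.681 0.308 0.109]
70 2252 y [-10.1   9.5] ztop 6.2
100 4635 y [-10.2   9.3] ztop 6.3
130 6175 y [-10.3   9.2] ztop 6.3
```

```bash
python3 - <<'E'
from h import *
for u in (.3,.22,.14,.07,0.,-.05,-.06):
    p,Rt=lever(u,0,18,.7); show(p,Rt,n=u)
E
```

```text
0.3 shift [0.07, -0.01, -0.48] turn [0.1, 0.89, -0.06] rows>= 0.5 target [0.684 0.307 0.098]
0.22 shift [0.24, -0.03, -0.88] turn [0.19, 1.8, -0.06] rows>= 1.1 target [0.688 0.307 0.088]
0.14 shift [0.38, -0.04, -1.3] turn [0.28, 2.71, -0.06] rows>= 1.6 target [0.691 0.307 0.077]
0.07 shift [0.48, -0.05, -1.67] turn [0.36, 3.51, -0.06] rows>= 2.1 target [0.694 0.306 0.068]
0.0 shift [0.54, -0.06, -2.05] turn [0.44, 4.31, -0.06] rows>= 2.5 target [0.696 0.306 0.059]
-0.05 shift [0.58, -0.06, -2.32] turn [0.5, 4.88, -0.06] rows>= 2.9 target [0.696 0.306 0.052]
-0.06 shift [0.58, -0.06, -2.38] turn [0.51, 4.99, -0.06] rows>= 2.9 target [0.696 0.306 0.05 ]
```

```bash
python3 -m jog '[[1,0.07,-0.01,-0.48,0.1,0.9,0],[1,0.24,-0.03,-0.88,0.19,1.8,0],[1,0.38,-0.04,-1.3,0.28,2.7,0],[1,0.48,-0.05,-1.67,0.36,3.5,0],[1,0.48,-0.05,-1.67,0.36,3.5,0]]'
python3 - <<'E'
from h import *
org,B=barpose(); print('tip now',np.round(tost(org+B.apply([[.23,0,0],[.23,0,.007]])),1).tolist())
for u in (0.07,0.03,0,-.03,-.06):
    p,Rt=lever(u,0,18,.7); show(p,Rt,n=u)
pic,P=cloud('wrist'); q=B.inv().apply(P.reshape(-1,3)-org)*1000
m=(abs(q[:,1])<14)&(q[:,0]>65)&(q[:,0]<240)&(q[:,2]<30)&(q[:,2]>-20); q=q[m]
for a in range(70,240,30):
    s=q[(q[:,0]>=a)&(q[:,0]<a+30)]
    if len(s): print(a,len(s),'y',np.round(np.percentile(s[:,1],[1,99]),1),'ztop',np.round(np.median(s[:,2]),1))
E
```

```text
time: 14.2
ee_pos: [0.6939, 0.3067, 0.0677]
tcp_rot: [-128.9, -0.0, 84.5]
wrist_force: [-17.1, 0.7, 3.0]
opening: 0.0155
tip now [[18.5, -64.1, 43.3], [19.0, -64.1, 50.3]]
0.07 shift [-0.0, -0.01, 0.01] turn [-0.01, -0.04, -0.07] rows>= 0.0 target [0.694 0.306 0.068]
0.03 shift [0.04, -0.02, -0.2] turn [0.04, 0.41, -0.07] rows>= 0.2 target [0.695 0.306 0.063]
0 shift [0.06, -0.02, -0.36] turn [0.07, 0.76, -0.07] rows>= 0.4 target [0.696 0.306 0.059]
-0.03 shift [0.09, -0.02, -0.53] turn [0.1, 1.1, -0.07] rows>= 0.6 target [0.696 0.306 0.055]
-0.06 shift [0.1, -0.02, -0.69] turn [0.14, 1.44, -0.07] rows>= 0.8 target [0.696 0.306 0.05 ]
70 2258 y [-10.    9.6] ztop 6.1
100 4637 y [-10.1   9.5] ztop 6.0
130 6108 y [-10.1   9.4] ztop 6.0
```

```bash
python3 -m jog '[[1,0,-0.01,-0.2,0.04,0.41,0],[1,0.02,-0.01,-0.36,0.07,0.76,0],[1,0.03,-0.01,-0.53,0.1,1.1,0],[1,0.04,-0.01,-0.69,0.14,1.44,0],[1,0.04,-0.01,-0.69,0.14,1.44,0]]'
cat >> h.py <<'E'
def chk():
    org,B=barpose(); print('F',np.round(bot.get_obs()['wrist_force'],1),'tip',np.round(tost(org+B.apply([[.23,0,0],[.23,0,.007]])),1).tolist())
    e=B.apply([1,0,0]); print('up',round(float(np.arcsin(-e[2])),3),'yaw-SY',round((np.degrees(np.arctan2(e[1],e[0]))-SY)%360,2))
    pic,P=cloud('wrist'); q=B.inv().apply(P.reshape(-1,3)-org)*1000
    m=(abs(q[:,1])<14)&(q[:,0]>65)&(q[:,0]<240)&(q[:,2]<30)&(q[:,2]>-20); q=q[m]
    for a in range(70,150,30):
        s=q[(q[:,0]>=a)&(q[:,0]<a+30)]
        if len(s): print(a,len(s),'y',np.round(np.percentile(s[:,1],[1,99]),1),'ztop',np.round(np.median(s[:,2]),1))
def slab(c='top'):
    pic,P=cloud(c); s=tost(P.reshape(-1,3)); 
    for y0,y1 in ((-115,-40),(40,115),(-115,115)):
        m=(s[:,0]>8)&(s[:,0]<62)&(s[:,1]>y0)&(s[:,1]<y1)&(s[:,2]>55)&(s[:,2]<95); print('slabtop z front',y0,m.sum(),np.round(np.median(s[m],0),1))
E
python3 - <<'E'
from h import *
chk(); slab('top'); slab('scene')
for u,s in ((-.06,0),(-.06,.07),(-.06,.14),(-.06,.2),(-.06,.26)):
    p,Rt=lever(u,s,19,.7); show(p,Rt,n=(u,s))
E
```

```text
time: 14.75
ee_pos: [0.6956, 0.3067, 0.0524]
tcp_rot: [-121.9, -0.1, 84.5]
wrist_force: [-16.0, -0.1, 6.3]
opening: 0.015
F [-16.   -0.1   6.3] tip [[18.3, -64.3, 52.8], [17.9, -64.3, 59.8]]
up -0.055 yaw-SY 0.34
70 2271 y [-9.9  9.7] ztop 5.6
100 4645 y [-9.9  9.6] ztop 5.3
130 5889 y [-9.9  9.5] ztop 5.0
slabtop z front -115 441 [ 34.5 -65.9  88.2]
slabtop z front 40 668 [35.3 77.9 88.2]
slabtop z front -115 1815 [35.1 12.9 88.2]
slabtop z front -115 174 [ 36.8 -74.2  87.7]
slabtop z front 40 210 [34.4 77.5 87.4]
slabtop z front -115 604 [34.7  7.3 87.7]
(-0.06, 0) shift [-0.0, -0.02, -0.09] turn [-0.01, 0.07, -0.07] rows>= 0.1 target [0.695 0.306 0.05 ]
(-0.06, 0.07) shift [0.02, 0.36, -0.09] turn [-0.01, 0.07, 0.73] rows>= 0.4 target [0.696 0.316 0.05 ]
(-0.06, 0.14) shift [0.02, 0.74, -0.09] turn [-0.02, 0.07, 1.54] rows>= 0.9 target [0.696 0.325 0.05 ]
(-0.06, 0.2) shift [-0.0, 1.06, -0.09] turn [-0.02, 0.07, 2.22] rows>= 1.3 target [0.696 0.333 0.05 ]
(-0.06, 0.26) shift [-0.04, 1.38, -0.09] turn [-0.02, 0.07, 2.91] rows>= 1.7 target [0.694 0.341 0.05 ]
```

```bash
python3 -m jog '[[1,0.02,0.18,-0.09,0,0.07,0.36],[1,0.02,0.36,-0.09,0,0.07,0.73],[1,0.02,0.74,-0.09,0,0.07,1.54],[1,0,1.06,-0.09,0,0.07,2.22],[1,-0.04,1.38,-0.09,0,0.07,2.9]]'
python3 -m jog '[[1,0,0,0,0,0,0]]'
python3 - <<'E'
from h import *
chk(); print(np.round(bot.get_obs()['q'],1))
for u,s in ((-.06,.26),(-.06,.28),(-.02,.28),(.0,.28),(.02,.28),(.03,.28)):
    p,Rt=lever(u,s,19,.7); show(p,Rt,n=(u,s))
E
```

```text
time: 15.4
ee_pos: [0.6965, 0.3422, 0.053]
tcp_rot: [-122.0, -0.2, 99.0]
wrist_force: [-5.2, 3.8, 7.0]
opening: 0.0155
time: 15.5
ee_pos: [0.6964, 0.3434, 0.0534]
tcp_rot: [-122.0, -0.3, 99.1]
wrist_force: [-5.8, 9.6, 5.6]
opening: 0.0157
F [-5.8  9.6  5.6] tip [[14.3, -49.6, 53.5], [13.9, -49.6, 60.5]]
up -0.054 yaw-SY 14.94
70 3985 y [-13.6   8.5] ztop 16.0
100 4660 y [-11.9   7.7] ztop 4.8
130 5790 y [-12.4   7.1] ztop 4.3
[ 30.2   8.8 -12.6  38.3 -10.7  18.3]
(-0.06, 0.26) shift [-0.08, -0.08, -0.12] turn [-0.08, 0.06, 0.01] rows>= 0.1 target [0.694 0.341 0.05 ]
(-0.06, 0.28) shift [-0.1, 0.02, -0.12] turn [-0.08, 0.06, 0.24] rows>= 0.1 target [0.694 0.344 0.05 ]
(-0.02, 0.28) shift [-0.12, 0.02, 0.1] turn [-0.01, -0.39, 0.24] rows>= 0.3 target [0.693 0.344 0.056]
(0.0, 0.28) shift [-0.13, 0.02, 0.21] turn [0.03, -0.62, 0.23] rows>= 0.4 target [0.693 0.344 0.059]
(0.02, 0.28) shift [-0.15, 0.02, 0.32] turn [0.07, -0.85, 0.23] rows>= 0.5 target [0.693 0.344 0.061]
(0.03, 0.28) shift [-0.16, 0.01, 0.37] turn [0.09, -0.96, 0.23] rows>= 0.6 target [0.692 0.344 0.063]
```

```bash
python3 -m jog '[[1,0,0,0.1,0,-0.3,0],[1,-0.03,0,0.2,0,-0.6,0],[1,-0.05,0,0.3,0,-0.8,0],[1,-0.05,0,0.37,0,-0.95,0],[1,-0.05,0,0.37,0,-0.95,0]]'
python3 - <<'E'
from h import *
chk(); slab('top')
pic,P=cloud('scene'); save('f.png',pic,(90,230,260,420),4.5)
E
```

```text
time: 16.05
ee_pos: [0.6959, 0.3435, 0.0621]
tcp_rot: [-126.8, 0.4, 99.0]
wrist_force: [14.8, 14.6, -6.5]
opening: 0.0156
F [14.8 14.6 -6.5] tip [[14.2, -50.1, 45.2], [14.4, -50.1, 52.2]]
up 0.03 yaw-SY 14.79
70 3362 y [-13.7   8.6] ztop 13.2
100 4630 y [-11.7   7.9] ztop 6.4
130 6220 y [-12.1   7.4] ztop 6.5
slabtop z front -115 331 [ 30.4 -59.5  84. ]
slabtop z front 40 669 [35.  78.2 84.2]
slabtop z front -115 1699 [34.2 19.8 84.1]
```

View pics/f.png

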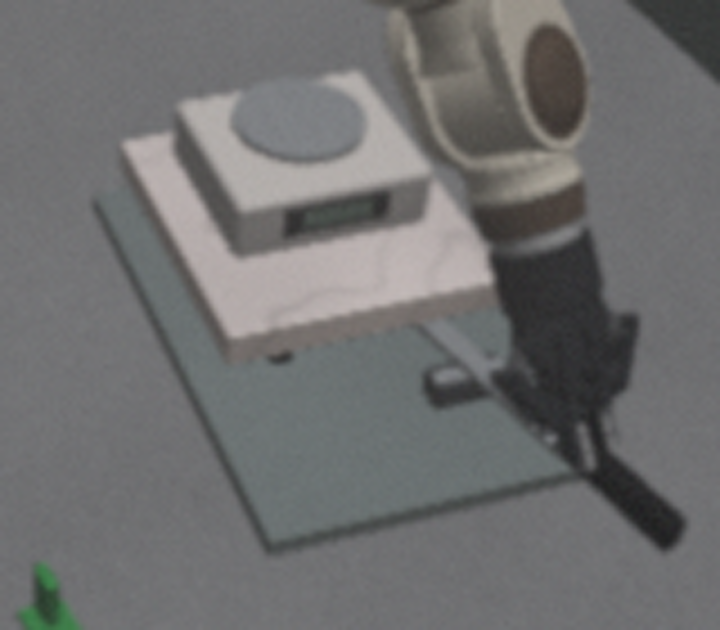

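The slab is held at about +12 mm and the bar lies under the catch, with the blade at px (470,365). I release it.

```bash
python3 -m jog '[[1,0.02,0.03,0,0,0,0],[1,0.04,0.06,0,0,0,0],[0.5,0.04,0.06,0,0,0,0],[0.3,0.04,0.06,0,0,0,0],[0.3,0.04,0.06,0,0,0,0]]'
python3 - <<'E'
from h import *
chk(); slab('top')
o=bot.get_obs(); Rt=R.from_euler('xyz',o['tcp_rot'],degrees=True); print('retreat dir',np.round(-Rt.apply([0,1,0]),3), np.round(o['q'],1))
E
```

```text
time: 16.7
ee_pos: [0.6945, 0.3418, 0.0584]
tcp_rot: [-126.3, 0.7, 98.9]
wrist_force: [0.5, 1.1, 0.6]
opening: 0.0586
F [0.5 1.1 0.6] tip [[15.6, -48.4, 43.2], [15.8, -48.4, 50.2]]
up 0.021 yaw-SY 14.73
70 3295 y [-13.6   7.1] ztop 14.7
100 4719 y [-13.3   6.4] ztop 9.3
130 6895 y [-13.6   5.9] ztop 9.2
slabtop z front -115 328 [ 30.6 -58.7  84.3]
slabtop z front 40 667 [35.1 77.5 84.2]
slabtop z front -115 1691 [34.1 19.5 84.2]
retreat dir [-0.586 -0.082  0.806] [ 31.1   6.  -17.1  32.8 -13.5  17.9]
```

The bar stays in the catch by itself with the slab at +12 mm. Next comes the shim: I retreat along the tool axis and then head for the strip.

```bash
python3 -m jog '[[0.3,-0.6,-0.1,0.8,0,0,0],[0.3,-1.2,-0.2,1.6,0,0,0],[0.3,-2.1,-0.3,3.2,0,0,0],[0.3,-2.6,-0.4,5,0,0,0],[0.3,-2.8,-0.4,6,0,0,0]]'
python3 - <<'E'
from h import *
print(np.round(np.array(bot.camera_model('wrist')['tool_from_camera']),3).tolist())
base=R.from_euler('x',-90,degrees=True)
show(np.array([.57,-.19,.16]),Rz(88)*base)
E
```

```text
time: 17.3
ee_pos: [0.6241, 0.3321, 0.2132]
tcp_rot: [-126.6, 0.6, 98.9]
wrist_force: [-0.0, 1.8, 0.9]
opening: 0.06
[[1.0, -0.001, 0.001, -0.0], [-0.001, -0.322, 0.947, -0.143], [-0.0, -0.947, -0.322, 0.082], [0.0, 0.0, 0.0, 1.0]]
 shift [-2.16, -20.89, -2.13] turn [-0.33, 7.32, -2.15] rows>= 10.6 target [ 0.57 -0.19  0.16]
```

```bash
python3 -m jog '[[0.3,-0.3,-2,0,0,1.5,-0.4],[0.3,-0.6,-4,0,0,3,-0.8],[0.3,-0.9,-6,-0.3,0,4.5,-1.2],[0.3,-1.2,-8,-0.6,-0.2,6,-1.7],[0.3,-1.5,-10,-0.8,-0.3,7.3,-2.1]]'
python3 -m jog '[[0.5,-0.3,-2,-0.1,0,0,0],[0.5,-0.6,-4,-0.2,0,0,0],[0.5,-0.9,-6,-0.3,0,0,0],[0.5,-1.2,-8,-0.6,0,0,0],[0.5,-1.2,-10,-0.8,0,0,0]]'
python3 - <<'E'
from h import *
base=R.from_euler('x',-90,degrees=True)
show(np.array([.57,-.19,.16]),Rz(88)*base)
E
```

```text
time: 17.8
ee_pos: [0.5871, 0.0843, 0.1892]
tcp_rot: [-89.6, -0.1, 88.1]
wrist_force: [1.0, 0.6, -0.4]
opening: 0.0597
time: 18.3
ee_pos: [0.5565, -0.1629, 0.1688]
tcp_rot: [-89.8, -0.1, 88.2]
wrist_force: [1.6, 0.3, 1.0]
opening: 0.0425
 shift [0.54, -1.08, -0.35] turn [-0.02, -0.03, -0.04] rows>= 0.6 target [ 0.57 -0.19  0.16]
```

```bash
python3 -m jog '[[0.5,0.3,-0.6,0,0,0,0],[0.5,0.54,-1.08,0,0,0,0],[0.5,0.54,-1.08,0,0,0,0],[0.5,0.54,-1.08,0,0,0,0]]'
python3 - <<'E'
from h import *
pic,P=cloud('wrist'); save('g.png',pic)
Q=P.reshape(-1,3)
def f(n,lo,hi):
    q=Q[np.all((Q>lo)&(Q<hi),1)]
    if len(q)>5:
        r=cv2.minAreaRect((q[:,:2]*1000).astype(np.float32)); print(n,len(q),np.round(r[0],1),np.round(r[1],1),round(r[2],1),'z',np.round(np.percentile(q[:,2],[2,98])*1000,1))
f('fin',[.54,-.225,.052],[.61,-.15,.068]); f('fin all',[.54,-.225,.03],[.61,-.15,.068]); f('tongue',[.55,-.225,.0105],[.66,-.15,.0165]); f('thin fins',[.54,-.34,.036],[.61,-.225,.05])
f('strip',[.5,-.4,.004],[.7,-.1,.0085])
for l in ('shim_thick','shim_thin1'):
    for r in bot.regions_of('wrist',l): print(l,round(r['conf'],2),np.round(r['point']),np.round(np.nanmedian(P[r['pixels']],0),3))
E
```

```text
time: 18.7
ee_pos: [0.571, -0.1871, 0.1687]
tcp_rot: [-89.8, -0.1, 88.3]
wrist_force: [0.2, 0.2, 0.3]
opening: 0.0425
fin 260 [ 578.9 -187.9] [ 8.6 24. ] 88.3 z [54.5 61.6]
fin all 320 [ 578.9 -187.8] [ 9.3 24. ] 88.6 z [33.1 61.6]
tongue 1742 [ 604.8 -191.1] [62.4 86.6] 90.0 z [10.8 15.8]
thin fins 367 [ 577.5 -277.3] [69.6 16.1] 88.5 z [36.5 43.5]
strip 5666 [ 604.2 -248.5] [196.6 101.1] 89.0 z [4.9 8.4]
shim_thick 0.72 [241. 356.] [ 0.64  -0.073  0.009]
shim_thick 0.58 [204. 251.] [ 0.597 -0.188  0.015]
shim_thin1 0.79 [201. 148.] [ 0.598 -0.305  0.009]
shim_thin1 0.37 [199. 184.] [ 0.592 -0.252  0.007]
```

View pics/g.png

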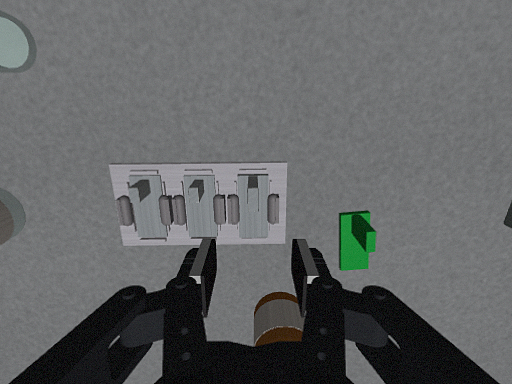

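The wrist view shows the thick shim's tall fin at px (252,190), the two thin ones at (198,190) and (142,190), and the green decoy at (358,235), which I leave alone. Now I grip the fin.

```bash
python3 - <<'E'
from h import *
show(np.array([.5789,-.1878,.034]),Rz(88.8)*R.from_euler('x',-90,degrees=True))
E
```

```text
shift [0.32, -0.05, -5.4] turn [-0.02, -0.03, 0.1] rows>= 2.7 target [ 0.579 -0.188  0.034]
```

```bash
python3 -m jog '[[0.5,0.32,-0.03,-1.5,0,0,0.1],[0.5,0.32,-0.03,-3,0,0,0.1],[0.5,0.32,-0.03,-4.6,0,0,0.1],[0.5,0.32,-0.03,-5.4,0,0,0.1],[0.5,0.32,-0.03,-5.4,0,0,0.1]]'
python3 -m jog '[[0.5,0,0,0,0,0,0],[1,0,0,0,0,0,0],[1,0,0,0,0,0,0],[1,0,0,0,0,0,0]]' 120
python3 - <<'E'
from h import *
show(np.array([.5789,-.1878,.034]),Rz(88.8)*R.from_euler('x',-90,degrees=True)); print(bot.get_obs()['opening'])
E
```

```text
time: 19.35
ee_pos: [0.5769, -0.187, 0.0305]
tcp_rot: [-89.5, -0.2, 88.8]
wrist_force: [-0.9, 0.6, -0.1]
opening: 0.0426
time: 19.75
ee_pos: [0.5797, -0.1887, 0.0357]
tcp_rot: [-90.0, -0.1, 88.7]
wrist_force: [-1.0, 1.4, 7.2]
opening: 0.0077
 shift [-0.03, 0.04, -0.07] turn [-0.02, -0.0, 0.01] rows>= 0.0 target [ 0.579 -0.188  0.034]
0.007682009640882282
```

```bash
python3 -m jog '[[1,0,0,0.3,0,0,0],[1,0,0,0.6,0,0,0],[1,0,0,1,0,0,0],[1,0,0,1.6,0,0,0],[1,0,0,2.6,0,0,0]]'
python3 -m jog '[[1,0,0,2,0,0,0],[1,0,0,3.5,0,0,0],[1,0,0,4,0,0,0]]'
cat >> h.py <<'E'
def shimfit():
    o=bot.get_obs(); p0=np.array(o['ee_pos']); R0=R.from_euler('xyz',o['tcp_rot'],degrees=True)
    pic,P=cloud('wrist'); q=R0.inv().apply(P.reshape(-1,3)-p0)*1000  # tool frame: x jaw, y down, z
    m=(abs(q[:,0])<25)&(abs(q[:,2])<75)&(q[:,1]>12)&(q[:,1]<45); q=q[m]; print('shim pts',len(q))
    if len(q)>20:
        A=np.c_[q[:,2],np.ones(len(q))]
        for a in range(-75,75,12):
            s=q[(q[:,2]>=a)&(q[:,2]<a+12)]
            if len(s)>5: print(a,len(s),'x',np.round(np.percentile(s[:,0],[2,98]),1),'depth y',np.round(np.percentile(s[:,1],[10,50,90]),1))
    return pic
E
python3 - <<'E'
from h import *
pic=shimfit(); save('h.png',pic); print(bot.get_obs()['wrist_force'],bot.get_obs()['opening'])
E
```

```text
time: 20.25
ee_pos: [0.5783, -0.1886, 0.0994]
tcp_rot: [-89.7, -0.1, 88.7]
wrist_force: [1.1, -0.2, -1.2]
opening: 0.0076
time: 20.55
ee_pos: [0.58, -0.1891, 0.2052]
tcp_rot: [-90.2, 0.0, 88.7]
wrist_force: [0.3, 0.4, -1.5]
opening: 0.0076
shim pts 759
-75 365 x [-8.7  8.9] depth y [15.2 16.  16.7]
-63 25 x [-7.9  8.1] depth y [15.6 16.4 16.9]
-15 150 x [-17.   16.6] depth y [19.1 20.2 26.5]
-3 219 x [-16.5  16. ] depth y [14.7 21.7 25.3]
[-1.33894371  0.32594558 -0.42845571] 0.00760219321672118
```

View pics/h.png

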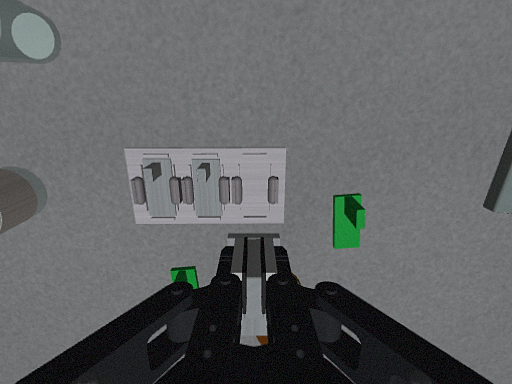

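```bash
python3 - <<'E'
from h import *
o=bot.get_obs(); p0=np.array(o['ee_pos']); R0=R.from_euler('xyz',o['tcp_rot'],degrees=True)
for c in ('scene','top','wrist'):
    pic,P=cloud(c); q=R0.inv().apply(P.reshape(-1,3)-p0)*1000
    m=(abs(q[:,0])<19)&(q[:,2]>-110)&(q[:,2]<30)&(q[:,1]>5)&(q[:,1]<50); q=q[m]; print(c,len(q))
    for a in range(-110,30,10):
        s=q[(q[:,2]>=a)&(q[:,2]<a+10)]
        if len(s)>2: print(a,len(s),'x',np.round(np.percentile(s[:,0],[2,98]),1),'y',np.round(np.percentile(s[:,1],[10,50,90]),1))
E
```

```text
scene 240
-80 46 x [-18.8  13.5] y [14.7 18.4 23.9]
-70 32 x [-18.5  13.5] y [15.9 17.6 20.2]
-60 29 x [-18.  14.] y [15.9 18.4 19.7]
-50 32 x [-18.2  14.1] y [16.2 18.2 19.7]
-40 28 x [-16.5  12.9] y [17.6 18.7 21.4]
-30 40 x [-17.   14.5] y [ 7.5 18.4 22.4]
-20 16 x [-17.4  12.1] y [13.1 19.4 20.6]
-10 17 x [-18.6  14.8] y [14.8 20.6 23.7]
top 35
-80 10 x [ 9.1 17.6] y [17.4 20.1 22.3]
-70 17 x [ 9.2 17.7] y [18.9 20.3 21.8]
-60 8 x [12.9 17.9] y [19.4 19.9 21.7]
wrist 942
-80 168 x [-8.4  9.3] y [21.3 21.9 22.5]
-70 263 x [-8.3  9.2] y [21.4 22.1 22.8]
-60 7 x [-7.5  8.4] y [21.6 22.4 22.5]
-10 498 x [-16.3  16.8] y [10.8 25.6 31.5]
0 6 x [-3.3  3.8] y [5.2 5.2 7.3]
```

```bash
python3 - <<'E'
from h import *
o=bot.get_obs(); p0=np.array(o['ee_pos']); R0=R.from_euler('xyz',o['tcp_rot'],degrees=True)
print(p0,o['tcp_rot'])
for c in ('scene','wrist'):
    pic,P=cloud(c); q=R0.inv().apply(P.reshape(-1,3)-p0)*1000
    m=(abs(q[:,0])<(19 if c=='scene' else 10))&(q[:,2]>-110)&(q[:,2]<-40)&(q[:,1]>12)&(q[:,1]<30); q=q[m]; print(c,len(q),np.round(np.percentile(q[:,2],[0,1,3,10,30,60]),1),np.round(np.median(q[:,1]),1),np.polyfit(q[:,2],q[:,1],1))
E
```

```text
[ 0.57860863 -0.18860909  0.19770727] [-89.75936653  -0.1335526   88.72482837]
scene 134 [-79.5 -78.5 -77.9 -76.4 -70.4 -58.1] 18.2 [-0.02621509 16.888927  ]
wrist 437 [-77.  -76.3 -76.  -74.8 -72.3 -67.9] 17.0 [ 0.03662633 19.49378295]
```

```bash
python3 -m jog '[[1,0.1,1,0,0,0,1.7],[1,0.2,2,0,0,0,3.4],[1,0.3,3,0,0,0,5.1],[1,0.4,4,0,0,0,6.8],[1,0.5,5,0,0,0,8.5]]'
python3 -m jog '[[1,0.1,1,0,0,0,1.7],[1,0.2,2,0,0,0,3.4],[1,0.3,3,0,0,0,5.1],[1,0.4,4,0,0,0,6.8],[1,0.5,5,0,0,0,8.5]]'
python3 -m jog '[[1,0.1,0.7,0,0,0,1.7],[1,0.2,1.4,0,0,0,3.4],[1,0.3,2.1,0,0,0,5.1],[1,0.4,2.8,0,0,0,6.8],[1,0.4,3.2,0,0,0,8.5]]'
python3 - <<'E'
from h import *
base=R.from_euler('x',-90,degrees=True)
show(st(-125,65,140),Rz(264.2)*base); print(np.round(bot.get_obs()['q'],1))
E
```

```text
time: 21.35
ee_pos: [0.5907, -0.0626, 0.1969]
tcp_rot: [-89.7, -0.2, 131.6]
wrist_force: [1.0, 0.2, -1.7]
opening: 0.0078
time: 21.85
ee_pos: [0.6032, 0.0624, 0.1969]
tcp_rot: [-89.8, -0.3, 174.1]
wrist_force: [0.1, 0.3, -2.5]
opening: 0.007
time: 22.35
ee_pos: [0.6134, 0.1425, 0.1966]
tcp_rot: [-89.9, -0.3, -143.4]
wrist_force: [-0.3, 0.7, -1.8]
opening: 0.0074
 shift [0.34, 1.62, -2.26] turn [0.06, -0.01, 9.51] rows>= 5.5 target [0.622 0.183 0.14 ]
[  13.2   15.9   18.7   93.1   -0.2 -113.5]
```

```bash
python3 -m jog '[[1,0.1,0.4,0,0,0,1.7],[1,0.2,0.8,-0.5,0,0,3.4],[1,0.3,1.2,-1,0,0,5.1],[1,0.34,1.6,-1.6,0,0,6.8],[1,0.34,1.62,-2.2,0,0,8.5]]'
python3 -m jog '[[1,0,0,0,0,0,1],[1,0,0,0,0,0,1],[1,0,0,0,0,0,1],[1,0,0,0,0,0,1]]'
python3 - <<'E'
from h import *
base=R.from_euler('x',-90,degrees=True)
show(st(-125,65,140),Rz(264.2)*base); print(np.round(bot.get_obs()['q'],1))
for k in range(2):
  o=bot.get_obs(); p0=np.array(o['ee_pos']); R0=R.from_euler('xyz',o['tcp_rot'],degrees=True); print(p0,o['tcp_rot'])
  for c in ('wrist','scene','top'):
    pic,P=cloud(c); q=R0.inv().apply(P.reshape(-1,3)-p0)*1000
    if c=='scene': save('i.png',pic,(110,230,260,400),5)
    m=(abs(q[:,0])<(22 if c!='wrist' else 10))&(q[:,2]>-110)&(q[:,2]<20)&(q[:,1]>10)&(q[:,1]<34)
    s=q[m]; print(c,len(s))
    if len(s)>20: print(np.round(np.percentile(s[:,2],[0,2,10,50,90,98]),1),'x',np.round(np.percentile(s[:,0],[2,98]),1),'depth',np.round(np.percentile(s[:,1],[5,50,95]),1))
E
```

```text
time: 22.85
ee_pos: [0.6216, 0.1827, 0.1411]
tcp_rot: [-90.0, -0.2, -100.9]
wrist_force: [0.3, -0.1, -2.6]
opening: 0.0073
time: 23.25
ee_pos: [0.6223, 0.1818, 0.1436]
tcp_rot: [-89.8, -0.1, -96.4]
wrist_force: [-1.0, -0.2, -1.4]
opening: 0.0074
 shift [-0.02, 0.05, -0.15] turn [0.03, 0.03, 0.12] rows>= 0.1 target [0.622 0.183 0.14 ]
[  16.4   17.7   15.1   87.3   -0.2 -157.2]
[0.62231265 0.18178538 0.14364624] [-89.83031601  -0.12211989 -96.39673144]
wrist 643
[-76.9 -75.9 -73.9 -65.7  -1.8  -1.2] x [-9.   8.7] depth [13.7 16.6 26.2]
scene 123
[-79.  -74.3 -65.1 -29.   -1.8   0.4] x [-13.8  18.8] depth [14.5 19.3 25.5]
top 416
[-78.4 -77.7 -72.8 -46.6 -16.7  -5.5] x [-18.   16.4] depth [13.8 17.1 21. ]
[0.62241969 0.18182692 0.14397084] [-89.80356181  -0.10992978 -96.33316008]
wrist 646
[-76.6 -75.6 -74.  -65.8  -1.8  -1.2] x [-9.   8.7] depth [13.9 16.6 26.3]
scene 123
[-80.5 -73.9 -64.6 -28.7  -1.8  -0.4] x [-14.3  18.7] depth [15.4 19.8 26.4]
top 413
[-78.3 -77.9 -72.7 -46.5 -17.1  -5.7] x [-17.8  16.5] depth [14.2 17.4 21.3]
```

View pics/i.png

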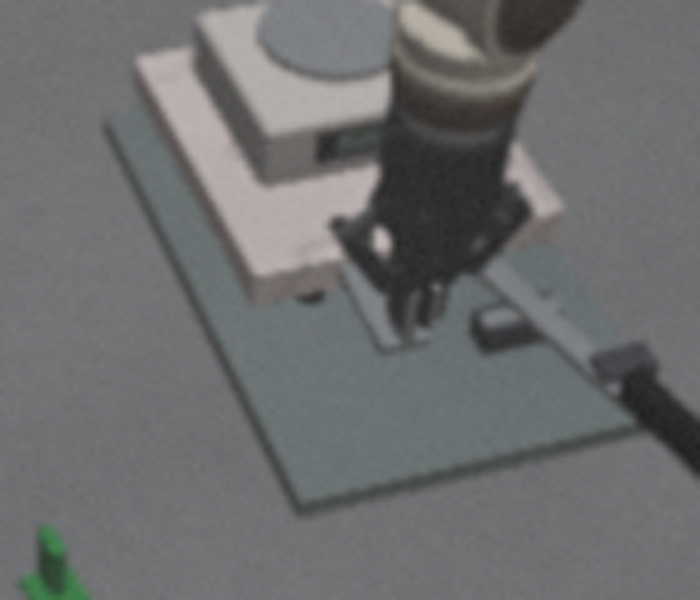

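```bash
cat >> h.py <<'E'
def shimtool(cs=('wrist','top')):
    o=bot.get_obs(); p0=np.array(o['ee_pos']); R0=R.from_euler('xyz',o['tcp_rot'],degrees=True)
    for c in cs:
        pic,P=cloud(c); q=R0.inv().apply(P.reshape(-1,3)-p0)*1000
        s=q[(abs(q[:,0])<16)&(q[:,2]>-80)&(q[:,2]<3)&(q[:,1]>8)&(q[:,1]<40)]
        for a in range(-80,4,6):
            t=s[(s[:,2]>=a)&(s[:,2]<a+6)]
            if len(t)>3: print(c,a,len(t),'x',np.round(np.percentile(t[:,0],[2,98]),1),'depth',np.round(np.percentile(t[:,1],[5,50,95]),1))
        t=s[(s[:,2]<-27)&(s[:,1]<24)]
        if len(t)>10: print(c,'fit',np.polyfit(t[:,2],t[:,1],1))
E
python3 - <<'E'
from h import *
shimtool(); slab('top')
E
```

```text
wrist -80 67 x [-9.   8.7] depth [15.6 16.5 17.2]
wrist -74 176 x [-9.   8.7] depth [15.5 16.3 17.2]
wrist -68 180 x [-8.9  8.6] depth [15.5 16.6 17.5]
wrist -62 16 x [-8.2  7.9] depth [16.3 17.1 17.5]
wrist -8 218 x [-15.7  15.7] depth [19.  23.2 28.1]
wrist -2 167 x [-15.2  14.6] depth [ 9.  18.7 25.6]
wrist fit [ 0.03013177 18.56389256]
top -80 29 x [-14.8  14.9] depth [12.9 17.  21.6]
top -74 35 x [-15.5  13.6] depth [14.3 16.2 18.6]
top -68 31 x [-14.2  15.2] depth [14.5 16.  18.3]
top -62 35 x [-15.6  15.4] depth [14.7 16.2 18.6]
top -56 32 x [-14.7  15.5] depth [13.6 16.6 19.2]
top -50 31 x [-15.1  13.7] depth [15.4 17.6 18.9]
top -44 33 x [-14.   15.3] depth [15.3 17.7 19.6]
top -38 33 x [-15.3  15.2] depth [15.8 18.2 20.3]
top -32 31 x [-14.8  14.1] depth [14.3 18.4 20.1]
top -26 25 x [-14.7  15. ] depth [13.9 18.3 20.3]
top -20 16 x [-9.3 15.7] depth [10.  17.4 23.4]
top -14 17 x [ 3.4 15.4] depth [11.7 18.3 21.7]
top -8 13 x [ 4.  15.7] depth [17.9 20.3 22.1]
top fit [ 0.04501448 19.47588229]
slabtop z front -115 0 [nan nan nan]
slabtop z front 40 471 [32.3 88.6 84.1]
slabtop z front -115 471 [32.3 88.6 84.1]
  return _methods._mean(a, axis=axis, dtype=dtype,
  ret = um.true_divide(
```

The scene crop shows the shim at px (390,330), tongue towards the slab, gripped near its rear end and about 3° tip-up. The foot at (312,295) is raised and the bar is still in the catch. I correct the tilt, lower the shim and slide it in.

```bash
python3 - <<'E'
from h import *
Rt=R.from_rotvec(np.radians(2.75)*np.array([-.1014,-.9948,0]))*Rz(264.2)*R.from_euler('x',-90,degrees=True)
for x,z in ((-125,60),(-125,50),(-70,50),(-32,50)): show(st(x,65,z),Rt,n=(x,z))
E
```

```text
(-125, 60) shift [-0.02, 0.05, -3.35] turn [-0.03, -0.51, 0.1] rows>= 1.7 target [0.622 0.183 0.06 ]
(-125, 50) shift [-0.02, 0.05, -3.75] turn [-0.03, -0.51, 0.1] rows>= 1.9 target [0.622 0.183 0.05 ]
(-70, 50) shift [-2.21, 0.27, -3.75] turn [-0.03, -0.51, 0.1] rows>= 2.2 target [0.567 0.189 0.05 ]
(-32, 50) shift [-3.72, 0.42, -3.75] turn [-0.03, -0.51, 0.1] rows>= 2.7 target [0.529 0.192 0.05 ]
```

```bash
python3 -m jog '[[1,-0.02,0.05,-1.2,0,-0.25,0.1],[1,-0.02,0.05,-2.4,0,-0.5,0.1],[1,-0.02,0.05,-3.2,0,-0.5,0.1],[1,-0.02,0.05,-3.35,0,-0.5,0.1],[1,-0.02,0.05,-3.35,0,-0.5,0.1]]'
python3 -m jog '[[1,0,0,0,0,0,0],[1,0,0,0,0,0,0]]'
python3 - <<'E'
from h import *
shimtool(('top',))
o=bot.get_obs(); print(o['ee_pos'],o['wrist_force'])
pic,P=cloud('top'); s=tost(P.reshape(-1,3)); m=(s[:,0]>-110)&(s[:,0]<-52)&(abs(s[:,1]-65)<16)&(s[:,2]<55); t=s[m]
for a in range(-115,-40,8):
    u=t[(t[:,0]>=a)&(t[:,0]<a+8)]
    if len(u)>3: print('st x',a,len(u),'z',np.round(np.percentile(u[:,2],[10,50,90]),1))
Rt=R.from_rotvec(np.radians(2.75)*np.array([-.1014,-.9948,0]))*Rz(264.2)*R.from_euler('x',-90,degrees=True)
for x,z in ((-125,50),(-32,50)): show(st(x,65,z),Rt,n=(x,z))
E
```

```text
time: 24.2
ee_pos: [0.6216, 0.1831, 0.0599]
tcp_rot: [-87.4, 0.1, -95.8]
wrist_force: [1.0, 0.7, -1.6]
opening: 0.0073
time: 24.4
ee_pos: [0.6227, 0.1834, 0.0616]
tcp_rot: [-87.2, 0.2, -95.8]
wrist_force: [0.0, 0.2, -1.9]
opening: 0.0068
top -80 37 x [-15.3  15.3] depth [13.6 18.8 39. ]
top -74 29 x [-14.5  13.5] depth [13.2 15.9 18.6]
top -68 31 x [-14.5  15.1] depth [13.7 15.5 38.5]
top -62 28 x [-15.   15.8] depth [14.2 16.7 19.5]
top -56 30 x [-15.4  15.2] depth [13.7 16.9 20.4]
top -50 29 x [-15.1  15.2] depth [15.1 16.9 29.8]
top -44 30 x [-14.5  15.8] depth [16.2 18.3 21.3]
top -38 27 x [-13.8  15.7] depth [15.9 17.9 21.1]
top -32 29 x [-14.3  15.1] depth [13.8 17.2 30.6]
top -26 19 x [-15.1  15.2] depth [ 9.9 18.8 22.4]
top -20 16 x [ 4.  15.5] depth [ 9.5 18.3 27. ]
top -14 11 x [ 4.2 14.4] depth [16.7 19.2 21.7]
top -8 9 x [ 5.3 15. ] depth [18.2 20.2 22.4]
top fit [ 0.04370873 19.20999704]
[0.62258848 0.18334628 0.06144102] [ 0.6777344   0.07435979 -1.70110418]
st x -115 10 z [21.2 41.3 43.4]
st x -107 32 z [38.6 42.  50.2]
st x -99 38 z [39.1 42.  43.4]
st x -91 42 z [23.  41.4 43.5]
st x -83 39 z [37.7 42.3 44.9]
st x -75 42 z [22.9 42.2 43.7]
st x -67 40 z [35.2 42.3 43.6]
st x -59 39 z [38.6 42.  44.8]
(-125, 50) shift [-0.03, -0.01, -0.45] turn [-0.04, 0.0, -0.01] rows>= 0.2 target [0.622 0.183 0.05 ]
(-32, 50) shift [-3.73, 0.37, -0.45] turn [-0.04, 0.0, -0.01] rows>= 1.9 target [0.529 0.192 0.05 ]
```

```bash
python3 -m jog '[[1,-0.02,0,-0.3,0,0,0],[1,-0.02,0,-0.52,0,0,0],[1,-0.7,0.06,-0.52,0,0,0],[1,-1.4,0.13,-0.52,0,0,0],[1,-2,0.2,-0.52,0,0,0]]'
python3 -m jog '[[1,0,0,0,0,0,0]]'
python3 - <<'E'
from h import *
o=bot.get_obs(); print(tost(o['ee_pos']),o['wrist_force'])
Rt=R.from_rotvec(np.radians(2.75)*np.array([-.1014,-.9948,0]))*Rz(264.2)*R.from_euler('x',-90,degrees=True)
for x,z in ((-32,48.2),): show(st(x,65,z),Rt,n=(x,z))
E
```

```text
time: 25.0
ee_pos: [0.5727, 0.1882, 0.0482]
tcp_rot: [-87.1, 0.2, -95.8]
wrist_force: [3.6, -0.2, 5.9]
opening: 0.0076
time: 25.1
ee_pos: [0.5712, 0.1884, 0.0482]
tcp_rot: [-87.3, 0.2, -95.7]
wrist_force: [-4.5, -1.5, 9.2]
opening: 0.0072
[[-74.14157335  64.77224715  48.18422554]] [-4.47474357 -1.51974166  9.17966803]
(-32, 48.2) shift [-1.68, 0.16, 0.0] turn [-0.04, 0.0, -0.01] rows>= 0.8 target [0.529 0.192 0.048]
```

```bash
python3 -m jog '[[1,0,0,0.05,0,0,0],[1,-0.5,0.05,0.05,0,0,0],[1,-1,0.1,0.05,0,0,0],[1,-1.5,0.14,0.05,0,0,0],[1,-1.68,0.16,0.05,0,0,0]]'
python3 -m jog '[[1,0,0,0,0,0,0]]'
python3 - <<'E'
from h import *
o=bot.get_obs(); print(tost(o['ee_pos']),o['wrist_force']); slab('top')
pic,P=cloud('wrist'); save('j.png',pic); s=tost(P.reshape(-1,3)); 
m=(s[:,0]>-60)&(s[:,0]<5)&(abs(s[:,1]-65)<30)&(s[:,2]>24)&(s[:,2]<32); print(m.sum(),np.round(np.percentile(s[m],[2,98],0),1))
E
```

```text
time: 25.6
ee_pos: [0.5287, 0.1922, 0.0483]
tcp_rot: [-87.4, 0.1, -95.7]
wrist_force: [1.9, 0.3, 0.5]
opening: 0.0076
time: 25.7
ee_pos: [0.5288, 0.1923, 0.0482]
tcp_rot: [-87.4, 0.1, -95.7]
wrist_force: [-2.0, 0.1, 1.7]
opening: 0.0075
[[-31.61928305  65.24571337  48.22466502]] [-2.0312753   0.14831322  1.74898052]
slabtop z front -115 0 [nan nan nan]
slabtop z front 40 667 [35.2 77.8 84.3]
slabtop z front -115 819 [34.9 68.9 84.2]
226 [[-31.5  48.   24.2]
 [-25.9  81.5  30.9]]
  return _methods._mean(a, axis=axis, dtype=dtype,
  ret = um.true_divide(
```

```bash
python3 -m jog '[[0.7,0,0,0,0,0,0],[0.6,0,0,0,0,0,0],[0.5,0,0,0,0,0,0],[0.5,0.05,0,0.5,0,0,0],[0.5,0.1,0,1.2,0,0,0]]'
python3 -m jog '[[0.5,0.5,0,1.5,0,0,0],[0.5,1,0,3,0,0,0],[0.5,1.5,0,4,0,0,0],[0.5,1.8,0,4.5,0,0,0]]'
python3 - <<'E'
from h import *
pic,P=cloud('wrist'); s=tost(P.reshape(-1,3)); 
m=(s[:,0]>-60)&(s[:,0]<5)&(abs(s[:,1]-65)<30)&(s[:,2]>24)&(s[:,2]<33); print('rear tongue',m.sum(),np.round(np.percentile(s[m],[2,50,98],0),1).tolist(), cv2.minAreaRect(s[m][:,:2].astype(np.float32)))
m=(s[:,0]>-60)&(s[:,0]<5)&(abs(s[:,1]-65)<20)&(s[:,2]>50)&(s[:,2]<80); print('fin',m.sum(),np.round(np.percentile(s[m],[2,50,98],0),1).tolist())
base=R.from_euler('x',-90,degrees=True)
Rreg=R.from_euler('xyz',[-126.3,.7,98.9],degrees=True); preg=np.array([.694,.345,.0605])
back=-Rreg.apply([0,1,0]); show(preg+back*.1,Rreg,n='preregrip'); print(back)
E
```

```text
time: 26.3
ee_pos: [0.532, 0.1919, 0.0784]
tcp_rot: [-87.4, 0.1, -95.8]
wrist_force: [-0.6, 0.4, 0.6]
opening: 0.0424
time: 26.7
ee_pos: [0.5789, 0.1923, 0.1948]
tcp_rot: [-87.1, 0.2, -95.8]
wrist_force: [0.3, 0.4, -0.3]
opening: 0.0428
rear tongue 589 [[-32.2, 48.8, 25.6], [-16.0, 60.9, 28.1], [3.7, 81.5, 29.7]] ((-14.005373001098633, 65.33454895019531), (33.12424850463867, 37.6187858581543), 89.62413024902344)
fin 691 [[-32.3, 46.2, 54.8], [-0.8, 65.1, 71.9], [0.2, 83.5, 79.1]]
preregrip shift [2.22, 5.78, -2.18] turn [11.23, 0.19, -31.21] rows>= 19.3 target [0.635 0.337 0.141]
[-0.58640854 -0.08186311  0.80586814]
```

```bash
python3 -m jog '[[0.5,0.3,0.3,0,0.56,0,-1.56],[0.5,0.6,0.6,0,1.12,0,-3.12],[0.5,0.9,0.9,0,1.69,0,-4.69],[0.5,1.2,1.2,0,2.25,0,-6.25],[0.5,1.4,1.5,0,2.81,0,-7.81]]'
python3 -m jog '[[0.5,0.2,0.3,0,0.56,0,-1.56],[0.5,0.4,0.6,0,1.12,0,-3.12],[0.5,0.6,0.9,0,1.69,0,-4.69],[0.5,0.8,1.2,0,2.25,0,-6.25],[0.5,0.8,1.5,0,2.81,0,-7.81]]'
python3 -m jog '[[0.5,0,0.3,0,0.56,0,-1.56],[0.5,0,0.6,0,1.12,0,-3.12],[0.5,0,0.9,0,1.69,0,-4.69],[0.5,0,1.2,0,2.25,0,-6.25],[0.4,0,1.5,0,2.81,0,-7.81]]'
python3 -m jog '[[0.4,0,0.3,0,0.56,0,-1.56],[0.4,0,0.6,0,1.12,0,-3.12],[0.4,0,0.9,0,1.69,0,-4.69],[0.4,0,1.2,0,2.25,0,-6.25],[0.4,0,1.3,0,2.81,0,-7.81]]'
python3 - <<'E'
from h import *
Rreg=R.from_euler('xyz',[-126.3,.7,98.9],degrees=True); preg=np.array([.694,.345,.0605])
back=-Rreg.apply([0,1,0]); show(preg+back*.1,Rreg,n='preregrip'); print(np.round(bot.get_obs()['q'],1))
E
```

```text
time: 27.25
ee_pos: [0.6126, 0.2297, 0.1907]
tcp_rot: [-93.5, 12.6, -136.0]
wrist_force: [-0.3, 0.2, -0.4]
opening: 0.0428
time: 27.75
ee_pos: [0.6325, 0.2671, 0.1906]
tcp_rot: [-106.6, 17.9, -178.8]
wrist_force: [-0.8, 0.2, -0.9]
opening: 0.0427
time: 28.25
ee_pos: [0.6319, 0.3046, 0.1908]
tcp_rot: [-120.0, 13.2, 138.4]
wrist_force: [-0.0, -0.2, -0.5]
opening: 0.051
time: 28.75
ee_pos: [0.6318, 0.3375, 0.1907]
tcp_rot: [-126.6, 1.0, 98.3]
wrist_force: [-0.4, -0.9, -0.4]
opening: 0.0513
preregrip shift [0.14, -0.03, -1.99] turn [0.06, 0.07, 0.11] rows>= 1.0 target [0.635 0.337 0.141]
[ 34.4  -5.1 -13.3  48.3 -16.   20.9]
```

```bash
python3 -m jog '[[0.4,0.14,-0.03,-1,0.06,0.07,0.1],[0.4,0.14,-0.03,-1.95,0.06,0.07,0.1],[0.4,0.14,-0.03,-1.95,0.06,0.07,0.1],[0.4,0.14,-0.03,-1.95,0.06,0.07,0.1]]'
python3 - <<'E'
from h import *
pic,P=cloud('wrist'); Q=P.reshape(-1,3); s=tost(Q)
m=(s[:,0]<-150)&(s[:,0]>-285)&(s[:,1]<-60)&(s[:,1]>-140)&(s[:,2]>50)&(s[:,2]<85); r=cv2.minAreaRect((Q[m][:,:2]*1000).astype(np.float32)); print('handle',m.sum(),r,'z',np.percentile(Q[m][:,2],[5,50,95]))
Rreg=R.from_euler('xyz',[-126.3,.7,98.9],degrees=True); preg=np.array([.694,.345,.0605])
show(preg,Rreg,n='regrip')
B=Rreg*((R.from_euler('y',TILT,degrees=True)*Rz(-90)*R.from_euler('x',-90,degrees=True)).inv()); org=preg-B.apply(np.array(GR)/1e3); print('expected handle org',org, 'yaw',SY+14.3)
q=B.inv().apply(Q[m]-org)*1000; print(np.round(np.percentile(q,[2,50,98],0),1).tolist())
E
```

```text
time: 29.15
ee_pos: [0.6356, 0.3362, 0.1422]
tcp_rot: [-126.3, 0.8, 99.1]
wrist_force: [0.0, -0.1, 0.3]
opening: 0.0516
handle 1413 ((720.5437622070312, 347.00372314453125), (118.9016342163086, 19.42877197265625), 7.398982524871826) z [0.06309232 0.07826364 0.08019129]
regrip shift [2.31, 0.34, -3.32] turn [0.01, 0.02, -0.05] rows>= 2.0 target [0.694 0.345 0.06 ]
expected handle org [0.72002519 0.34894744 0.05014976] yaw 188.48000000000002
[[-54.9, -7.0, 9.8], [22.2, 2.8, 28.6], [58.2, 10.5, 29.5]]
```

```bash
python3 -m jog '[[0.4,0.6,0.06,-0.85,0,0,-0.15],[0.4,1.2,0.12,-1.7,0,0,-0.2],[0.4,1.8,0.18,-2.55,0,0,-0.2],[0.4,2.3,0.25,-3.25,0,0,-0.2],[0.4,2.3,0.25,-3.25,0,0,-0.2]]'
python3 -m jog '[[0.4,0,0,0,0,0,0],[1,0,0,0,0,0,0],[1,0,0,0,0,0,0],[1,0,0,0,0,0,0],[1,0,0,0,0,0,0]]' 120
python3 - <<'E'
from h import *
chk(); slab('top'); print(np.round(bot.get_obs()['ee_pos'],4))
E
```

```text
time: 29.7
ee_pos: [0.6937, 0.3421, 0.0591]
tcp_rot: [-126.2, 0.9, 98.1]
wrist_force: [-0.2, -0.5, -0.6]
opening: 0.0512
time: 30.2
ee_pos: [0.6933, 0.3434, 0.0631]
tcp_rot: [-126.4, 0.7, 98.2]
wrist_force: [-8.2, -1.6, 8.4]
opening: 0.0151
F [-8.2 -1.6  8.4] tip [[17.6, -52.3, 47.5], [17.8, -52.4, 54.5]]
up 0.023 yaw-SY 14.01
70 3388 y [-13.6   9.4] ztop 10.2
100 4593 y [-10.4   9.2] ztop 4.7
130 5880 y [-10.8   9. ] ztop 4.7
slabtop z front -115 403 [ 31.2 -63.1  84.4]
slabtop z front 40 667 [35.  77.4 84.2]
slabtop z front -115 1766 [34.2 15.2 84.3]
[0.6933 0.3434 0.0631]
```

```bash
sed -i 's/^GR=.*/GR=(26.1,0.,12.5)/' h.py
python3 - <<'E'
from h import *
org,B=barpose(); f=st(-50,-65,39); print('org in fulcrum-bar frame',np.round(B.inv().apply(org-f)*1000,1))
for u,s in ((.023,.245),(-.02,.245),(-.06,.245),(-.06,.16),(-.06,.08),(-.06,0)):
    p,Rt=lever(u,s,19,.7); show(p,Rt,n=(u,s))
E
```

```text
org in fulcrum-bar frame [-161.6   -3.9    8.6]
(0.023, 0.245) shift [0.0, -0.17, 0.01] turn [0.15, 0.02, 0.01] rows>= 0.1 target [0.693 0.339 0.063]
(-0.02, 0.245) shift [0.04, -0.16, -0.22] turn [0.08, 0.51, 0.01] rows>= 0.3 target [0.694 0.339 0.057]
(-0.06, 0.245) shift [0.06, -0.16, -0.44] turn [0.01, 0.96, 0.0] rows>= 0.6 target [0.695 0.339 0.052]
(-0.06, 0.16) shift [0.11, -0.62, -0.44] turn [0.05, 0.96, -0.97] rows>= 0.8 target [0.696 0.328 0.052]
(-0.06, 0.08) shift [0.12, -1.05, -0.44] turn [0.09, 0.96, -1.89] rows>= 1.2 target [0.696 0.317 0.052]
(-0.06, 0) shift [0.09, -1.49, -0.44] turn [0.13, 0.96, -2.8] rows>= 1.7 target [0.696 0.306 0.052]
```

```bash
python3 -m jog '[[1,0,0,-0.12,0,0.25,0],[1,0.02,0,-0.24,0,0.5,0],[1,0.04,0,-0.36,0,0.8,0],[1,0.05,0,-0.48,0,1.05,0],[1,0.05,0,-0.48,0,1.05,0]]'
python3 -m jog '[[1,0,0,0,0,0,0]]'
python3 - <<'E'
from h import *
chk(); slab('top')
for s in (.245,.16,.08,0):
    p,Rt=lever(-.065,s,19,.7); show(p,Rt,n=s)
E
```

```text
time: 30.8
ee_pos: [0.6942, 0.3436, 0.051]
tcp_rot: [-121.1, -0.0, 98.2]
wrist_force: [-12.9, -0.6, 11.9]
opening: 0.0154
time: 30.9
ee_pos: [0.6942, 0.3436, 0.0512]
tcp_rot: [-121.2, -0.0, 98.2]
wrist_force: [-12.9, -1.0, 11.8]
opening: 0.0155
F [-12.9  -1.   11.8] tip [[17.3, -52.4, 52.7], [16.9, -52.6, 59.7]]
up -0.069 yaw-SY 14.07
70 4238 y [-13.6   9.5] ztop 17.7
100 4596 y [-10.2   9.3] ztop 6.1
130 5850 y [-12.6   9.2] ztop 6.0
slabtop z front -115 416 [ 34.  -63.3  89.3]
slabtop z front 40 680 [34.9 77.4 89.3]
slabtop z front -115 1797 [34.8 15.4 89.3]
0.245 shift [0.03, -0.17, 0.0] turn [0.0, -0.04, -0.01] rows>= 0.1 target [0.695 0.339 0.051]
0.16 shift [0.08, -0.63, 0.0] turn [0.0, -0.04, -0.98] rows>= 0.6 target [0.696 0.328 0.051]
0.08 shift [0.08, -1.06, 0.0] turn [0.0, -0.04, -1.9] rows>= 1.1 target [0.696 0.317 0.051]
0 shift [0.06, -1.5, 0.0] turn [-0.0, -0.04, -2.81] rows>= 1.6 target [0.696 0.306 0.051]
```

```bash
python3 -m jog '[[1,0.01,-0.25,0,0,0,-0.5],[1,0.03,-0.5,0,0,0,-1.05],[1,0.04,-0.9,0,0,0,-1.9],[1,0.03,-1.33,0,0,0,-2.8],[1,0.03,-1.33,0,0,0,-2.8]]'
python3 - <<'E'
from h import *
chk(); slab('top')
org,B=barpose(); f=st(-50,-65,39); print('org in fulcrum-bar frame',np.round(B.inv().apply(org-f)*1000,1))
for u in (-.065,-.03,0,.03,.06,.1,.15,.2,.3,.38):
    p,Rt=lever(u,0,19,.7); show(p,Rt,n=u)
E
```

```text
time: 31.5
ee_pos: [0.6961, 0.3079, 0.0518]
tcp_rot: [-121.3, 0.2, 84.0]
wrist_force: [-6.0, -12.3, 12.0]
opening: 0.0155
F [ -6.  -12.3  12. ] tip [[18.0, -67.5, 52.8], [17.6, -67.5, 59.8]]
up -0.066 yaw-SY 359.79
70 2253 y [-8.9 10.7] ztop 6.1
100 4612 y [-8.4 11.1] ztop 5.8
130 5702 y [-8.1 11.4] ztop 5.7
slabtop z front -115 515 [ 36.1 -69.7  88.9]
slabtop z front 40 672 [35.2 77.7 88.9]
slabtop z front -115 1892 [35.4  8.9 88.9]
org in fulcrum-bar frame [-161.2   -1.8    9.2]
-0.065 shift [-0.02, -0.07, -0.01] turn [0.04, -0.02, 0.02] rows>= 0.0 target [0.696 0.306 0.051]
-0.03 shift [-0.04, -0.06, 0.18] turn [-0.0, -0.42, 0.02] rows>= 0.2 target [0.695 0.306 0.056]
0 shift [-0.06, -0.06, 0.34] turn [-0.04, -0.76, 0.02] rows>= 0.4 target [0.695 0.306 0.06 ]
0.03 shift [-0.09, -0.06, 0.5] turn [-0.07, -1.1, 0.02] rows>= 0.6 target [0.694 0.306 0.064]
0.06 shift [-0.12, -0.05, 0.66] turn [-0.11, -1.44, 0.02] rows>= 0.8 target [0.693 0.306 0.068]
0.1 shift [-0.17, -0.05, 0.88] turn [-0.15, -1.9, 0.02] rows>= 1.1 target [0.692 0.307 0.074]
0.15 shift [-0.25, -0.04, 1.14] turn [-0.21, -2.47, 0.02] rows>= 1.4 target [0.69  0.307 0.08 ]
0.2 shift [-0.34, -0.03, 1.4] turn [-0.27, -3.04, 0.02] rows>= 1.8 target [0.688 0.307 0.087]
0.3 shift [-0.55, -0.01, 1.9] turn [-0.39, -4.18, 0.03] rows>= 2.4 target [0.682 0.308 0.099]
0.38 shift [-0.76, 0.01, 2.28] turn [-0.48, -5.09, 0.03] rows>= 3.0 target [0.677 0.308 0.109]
```

```bash
python3 -m jog '[[1,-0.02,0,0.09,0,-0.2,0],[1,-0.04,0,0.18,0,-0.42,0],[1,-0.05,0,0.26,0,-0.6,0],[1,-0.06,0,0.34,-0.04,-0.76,0],[1,-0.07,0,0.42,-0.05,-0.93,0]]'
python3 -m jog '[[1,-0.01,0,0.08,0,-0.17,0],[1,-0.03,0,0.16,0,-0.34,0],[1,-0.05,0,0.24,-0.03,-0.51,0],[1,-0.07,0,0.32,-0.05,-0.68,0],[1,-0.1,0,0.45,-0.08,-0.96,0]]'
python3 -m jog '[[1,-0.02,0,0.06,0,-0.13,0],[1,-0.04,0,0.12,0,-0.26,0],[1,-0.06,0,0.19,0,-0.42,0],[1,-0.08,0,0.27,-0.05,-0.57,0],[1,-0.12,0,0.4,-0.08,-0.86,0]]'
python3 - <<'E'
from h import *
chk(); slab('top')
for u in (.15,.2,.3,.38):
    p,Rt=lever(u,0,19,.7); show(p,Rt,n=u)
E
```

```text
time: 32.1
ee_pos: [0.6953, 0.3082, 0.0631]
tcp_rot: [-126.1, -0.1, 84.1]
wrist_force: [2.3, -9.9, 8.0]
opening: 0.0156
time: 32.6
ee_pos: [0.6933, 0.3081, 0.0748]
tcp_rot: [-131.0, -0.2, 84.0]
wrist_force: [10.3, -8.9, 3.0]
opening: 0.0153
time: 33.1
ee_pos: [0.6882, 0.3096, 0.0813]
tcp_rot: [-135.0, -0.3, 84.2]
wrist_force: [2.8, -1.7, 1.9]
opening: 0.0154
F [ 2.8 -1.7  1.9] tip [[20.4, -67.7, 34.0], [21.6, -67.7, 40.9]]
up 0.173 yaw-SY 359.99
70 2309 y [-13.7   9.7] ztop 7.0
100 4588 y [-9.9  9.7] ztop 7.3
130 6091 y [-9.9  9.6] ztop 7.6
slabtop z front -115 446 [ 36.  -66.9  80.5]
slabtop z front 40 665 [35.2 77.5 80.3]
slabtop z front -115 1806 [35.5 12.6 80.4]
0.15 shift [0.09, -0.12, -0.03] turn [-0.03, 0.26, -0.01] rows>= 0.2 target [0.69  0.307 0.08 ]
0.2 shift [-0.0, -0.11, 0.23] turn [-0.09, -0.31, -0.01] rows>= 0.2 target [0.688 0.307 0.087]
0.3 shift [-0.22, -0.09, 0.73] turn [-0.21, -1.45, -0.02] rows>= 0.9 target [0.682 0.308 0.099]
0.38 shift [-0.42, -0.07, 1.11] turn [-0.3, -2.36, -0.02] rows>= 1.4 target [0.677 0.308 0.109]
```

```bash
python3 - <<'E'
from h import *
for u,b,l in ((.26,19,1.5),(.26,0,2),(.26,-25,3),(.26,-25,30),(.1,-30,60)):
    p,Rt=lever(u,0,b,l); show(p,Rt,n=(u,b,l))
E
```

```text
(0.26, 19, 1.5) shift [-0.13, -0.1, 0.56] turn [-0.16, -0.99, -0.02] rows>= 0.6 target [0.684 0.307 0.095]
(0.26, 0, 2) shift [0.59, -0.17, 0.78] turn [-0.16, -0.99, -0.02] rows>= 0.6 target [0.703 0.305 0.1  ]
(0.26, -25, 3) shift [1.55, -0.27, 1.07] turn [-0.16, -0.99, -0.02] rows>= 0.9 target [0.726 0.303 0.108]
(0.26, -25, 30) shift [1.27, -0.24, 2.12] turn [-0.16, -0.99, -0.02] rows>= 1.2 target [0.719 0.304 0.134]
(0.1, -30, 60) shift [1.87, -0.3, 2.26] turn [0.02, 0.83, -0.01] rows>= 1.5 target [0.734 0.302 0.137]
```

```bash
python3 -m jog '[[1,-0.06,-0.08,0.28,-0.08,-0.5,0],[1,-0.13,-0.1,0.56,-0.16,-0.99,0],[1,0.2,-0.13,0.66,-0.16,-0.99,0],[1,0.59,-0.17,0.78,-0.16,-0.99,0],[1,1.1,-0.22,0.93,-0.16,-0.99,0]]'
python3 -m jog '[[1,0.3,-0.03,0.1,0,0,0],[1,0.5,-0.05,0.15,0,0,0],[1,0.6,-0.05,0.3,0,0,0],[1,0.6,-0.05,0.3,0,0,0]]'
python3 - <<'E'
from h import *
chk(); slab('top'); print(np.round(bot.get_obs()['q'],1))
p,Rt=lever(.1,0,-30,60); show(p,Rt)
E
```

```text
time: 33.7
ee_pos: [0.7161, 0.3039, 0.1032]
tcp_rot: [-139.8, 0.1, 84.3]
wrist_force: [0.7, 0.7, -4.4]
opening: 0.0156
time: 34.1
ee_pos: [0.7311, 0.3026, 0.1118]
tcp_rot: [-139.9, -0.0, 84.2]
wrist_force: [-0.0, -0.4, -4.0]
opening: 0.0152
F [-0.  -0.4 -4. ] tip [[-27.7, -64.9, 47.6], [-25.9, -64.9, 54.4]]
up 0.259 yaw-SY 0.02
70 2259 y [-10.    9.7] ztop 6.1
100 4596 y [-10.1   9.5] ztop 6.0
130 5736 y [-10.    9.4] ztop 5.9
slabtop z front -115 385 [ 30.5 -63.   80.6]
slabtop z front 40 660 [35.  77.8 80.3]
slabtop z front -115 1737 [34.1 16.1 80.5]
[ 32.3   2.9 -21.3  22.8 -28.1  26.8]
 shift [0.16, -0.01, 1.05] turn [0.19, 1.8, -0.01] rows>= 1.1 target [0.734 0.302 0.137]
```

```bash
python3 -m jog '[[1,0.1,0,1.5,0,0,0],[1,0.1,-0.3,3,0,0.2,0],[1,0,-1.2,4,0,0.5,0],[1,-0.3,-2.5,4.5,0,1,0],[1,-0.7,-4,4.5,0,1.6,0]]'
python3 -m jog '[[1,-0.3,-1.7,0,0,0.2,0.2],[1,-0.6,-3.4,0,0,0.5,0.4],[1,-1,-5,0,0,0.8,0.6],[1,-1.5,-6.3,0,0,1.2,0.8],[1,-2,-7,0,0,1.5,1]]'
python3 - <<'E'
from h import *
p,Rt=tool_bar([.53,.02,.03],180,0); show(p,Rt); print(np.round(bot.get_obs()['q'],1))
E
```

```text
time: 34.7
ee_pos: [0.713, 0.2029, 0.2273]
tcp_rot: [-132.1, 0.7, 84.4]
wrist_force: [0.2, 0.1, -4.6]
opening: 0.0153
time: 35.2
ee_pos: [0.6621, 0.0252, 0.2241]
tcp_rot: [-124.4, 1.3, 89.4]
wrist_force: [0.1, -0.5, -4.6]
opening: 0.0152
 shift [-6.33, -0.21, -7.26] turn [0.25, -0.14, 0.13] rows>= 4.8 target [0.504 0.02  0.042]
[  3.7 -13.6 -16.5  52.9  -3.5   2.9]
```

```bash
python3 -m jog '[[1,-1.8,0,-1,0.1,0,0.1],[1,-3.6,-0.1,-2.8,0.2,-0.1,0.1],[1,-5.2,-0.2,-4.6,0.25,-0.14,0.13],[1,-6.3,-0.2,-6.2,0.25,-0.14,0.13],[1,-6.3,-0.2,-7.2,0.25,-0.14,0.13]]'
python3 -m jog '[[1,0,0,0,0,0,0],[1,0,0,0,0,0,0]]'
python3 - <<'E'
from h import *
chk(); org,B=barpose(); print('corners z',np.round((org+B.apply(np.array([[-60,0,0],[230,0,0]])/1e3))*1000,1).tolist())
E
```

```text
time: 35.7
ee_pos: [0.5039, 0.0225, 0.0427]
tcp_rot: [-125.2, -0.0, 90.1]
wrist_force: [0.3, 0.4, -3.9]
opening: 0.0151
time: 35.9
ee_pos: [0.506, 0.0227, 0.0448]
tcp_rot: [-125.2, -0.0, 90.1]
wrist_force: [1.0, 0.6, -2.8]
opening: 0.0155
F [ 1.   0.6 -2.8] tip [[176.7, 257.2, 31.9], [176.7, 257.2, 38.9]]
up 0.002 yaw-SY 5.9
70 2265 y [-10.    9.6] ztop 6.2
100 4591 y [-10.1   9.5] ztop 6.1
130 5759 y [-10.    9.4] ztop 6.0
corners z [[593.8, 23.0, 35.3], [303.8, 22.6, 33.7]]
```

```bash
python3 -m jog '[[1,0,0,-0.5,0,0,0],[1,0,0,-0.9,0,0,0],[1,0,0,-1.15,0,0,0],[1,0,0,-1.28,0,0,0],[1,0,0,-1.28,0,0,0]]'
python3 -m jog '[[1,0,0,-0.02,0,0,0],[0.8,0,0,-0.02,0,0,0],[0.5,0,0,-0.02,0,0,0],[0.4,0,0,-0.02,0,0,0],[0.4,0,0,-0.02,0,0,0]]'
python3 -m jog '[[0.4,-0.3,0,0.5,0,0,0],[0.4,-0.6,0,1.2,0,0,0],[0.4,-1,0,2.5,0,0,0],[0.4,-1.5,0,4.3,0,0,0],[0.4,-2,0,6,0,0,0]]'
python3 -m jog '[[0.4,-1,-2,1,0,0,0],[0.4,-2,-4,1.5,0,0,0],[0.4,-2,-6,1.5,0,0,0],[0.4,-2,-6,1.5,0,0,0]]'
python3 - <<'E'
from h import *
slab('top'); slab('scene')
out=[]
for c in ('scene','top'):
    pic,P=cloud(c); out.append(pic)
    for l in ['bar','shim_thick','shim_thin1','amber_bottle','clear_bottle','beaker']:
        for r in bot.regions_of(c,l)[:4]:
            if r['conf']>.35: print(c,l,round(r['conf'],2),np.round(r['point']),np.round(np.nanmedian(P[r['pixels']],0),3))
a=cv2.resize(out[0][110:230,260:420],(560,420),interpolation=cv2.INTER_CUBIC); b=out[1][:, :]
h=np.zeros((420,240,3),np.uint8); bb=cv2.resize(b,(240,180)); h[:180]=bb
h[180:420]=cv2.resize(out[0][200:320,150:290],(240,240))
save('k.png',np.hstack([a,h]))
E
```

```text
time: 36.45
ee_pos: [0.5072, 0.0227, 0.0136]
tcp_rot: [-125.3, -0.0, 90.1]
wrist_force: [3.0, -0.3, 1.6]
opening: 0.0153
time: 36.95
ee_pos: [0.5053, 0.0226, 0.0109]
tcp_rot: [-125.1, -0.0, 90.1]
wrist_force: [0.3, 0.0, -0.8]
opening: 0.0511
time: 37.45
ee_pos: [0.4546, 0.0226, 0.1625]
tcp_rot: [-125.1, -0.0, 90.1]
wrist_force: [0.3, -0.2, 0.1]
opening: 0.0513
time: 37.85
ee_pos: [0.4049, -0.1292, 0.1995]
tcp_rot: [-125.2, 0.0, 90.0]
wrist_force: [0.9, -0.4, -0.2]
opening: 0.0511
slabtop z front -115 632 [ 35.1 -77.2  80.6]
slabtop z front 40 665 [35.1 77.3 80.3]
slabtop z front -115 1992 [35.1  1.5 80.4]
slabtop z front -115 203 [ 32.8 -77.6  80.3]
slabtop z front 40 221 [34.8 78.2 79.3]
slabtop z front -115 654 [33.8  4.9 79.7]
scene bar 0.55 [186. 274.] [0.488 0.018 0.008]
scene shim_thick 0.78 [233. 272.] [ 0.652 -0.072  0.008]
scene shim_thick 0.62 [177. 324.] [0.522 0.187 0.03 ]
scene shim_thick 0.58 [284. 216.] [ 0.757 -0.292  0.008]
scene shim_thick 0.39 [161. 334.] [0.485 0.239 0.057]
scene shim_thin1 0.78 [245. 195.] [ 0.607 -0.309  0.008]
scene shim_thin1 0.47 [240. 217.] [ 0.607 -0.249  0.008]
scene amber_bottle 0.89 [259. 261.] [ 0.781 -0.169  0.083]
scene clear_bottle 0.82 [251. 137.] [ 0.626 -0.485  0.09 ]
scene beaker 0.72 [203. 151.] [ 0.447 -0.42   0.057]
top bar 0.85 [235. 219.] [0.449 0.024 0.009]
top shim_thick 0.79 [160. 252.] [ 0.653 -0.065  0.009]
top shim_thick 0.69 [126. 330.] [ 0.756 -0.288  0.008]
top shim_thick 0.66 [209. 154.] [0.512 0.189 0.04 ]
top shim_thin1 0.78 [179. 320.] [ 0.602 -0.246  0.009]
top shim_thin1 0.59 [179. 341.] [ 0.603 -0.306  0.009]
top amber_bottle 0.96 [119. 290.] [ 0.743 -0.153  0.089]
top clear_bottle 0.57 [175. 409.] [ 0.594 -0.471  0.098]
top beaker 0.64 [241. 390.] [ 0.43  -0.431  0.053]
top beaker 0.49 [120. 290.] [ 0.743 -0.154  0.087]
```

View pics/k.png

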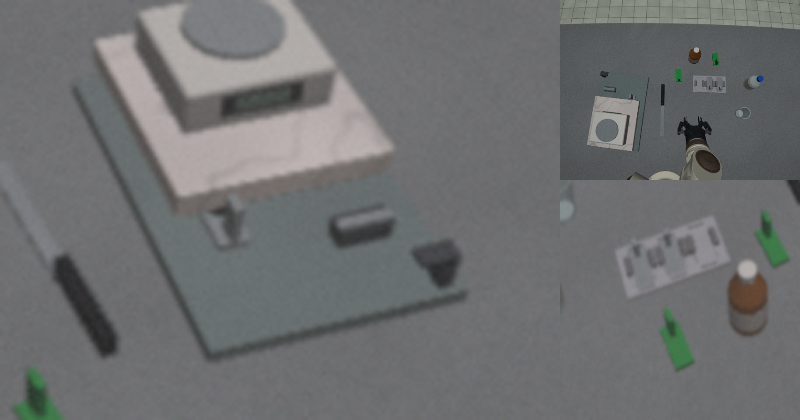

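The final picture shows the slab level with the shim under the foot and its fin outside the edge at px (230,220). The bar lies flat on the bench at (60,260), both thin shims are in their clips, and the bottles, beaker and green decoys have not moved. I hand the job in.

```bash
python3 -c "
from workcell import bot
print(bot.job_done(), bot.get_obs()['time'])"
```

```text
the job is handed in; nothing more can be done
the job is handed in; nothing more can be done
```

The job is done and handed in at about 38 s of the allowed 72 s; handing in reports no verdict.

I levered the slab up and caught the bar under the catch, then let go of it. I pulled the thick shim from its clip and slid it flat under the raised foot. Then I took the bar out, let the slab down slowly, and laid the bar flat on the bench.

**Last checks**
- **Slab:** its top is about 80 mm above the bench near the front edge, against about 79.7 mm expected with the foot on the thick shim. It stayed at that height after the bar came out.
- **Shim:** measured before the slab came down, it lay flat with its centre about 6 mm behind the front edge at station y ≈ 65 mm, as intended. The last picture shows the fin outside the edge.
- **Bar and other things:** the bar is flat on the bench. Both thin shims are in their clips. The bottles, beaker and green look-alikes are where they were, to within a few millimetres.

**What went wrong on the way**
- The first bar grasp ran into joint 6's limit, so I set the bar down on the bench and regripped it a half turn round.
- On the first approach the tip came down lightly on the slab's top edge (about 2 N when checked) and the bar pitched about 10° in the grip. I backed off, re-measured the bar and went in cleanly.
- The shim sat about 13 mm off-centre and 3° tip-up in the fingers. I corrected for both before placing it.

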